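Shim a battery pack tight in its compression fixture and hold it clamped

TASK

Pack out the two battery cells in the compression fixture: take filler blocks from the rack and stand them upright, flat against the cells, in the gap between the cells and the sliding pressure plate, adding blocks until pushing the plate's handle clamps cells and fillers firmly against the end plate instead of the plate running out of travel. Finish while holding: keep pushing on the handle so that the whole pack stays clamped, firmly but without forcing it, when you stop. Leave the filler blocks you do not need standing in the rack and disturb nothing else on the bench.

Things in the scene. Friction and masses are not known exactly. Their poses are not given: they have to be found in the camera images.
- fixture: Compression fixture, fixed to the bench: aluminium base plate 280 x 110 x 12 mm with two steel rails on top. Origin: centre of its underside. x axis = pack axis, from the pressure plate to the end plate; z up. The pack stands on the base plate (12 mm above the bench) in the channel between the rails, 56 mm wide, centred on y = 0; rail tops are 24 mm above the bench.
- pressure_plate: Sliding aluminium pressure plate with handle, on a dark carriage. Plate 10 mm thick, 42 mm wide, top 72 mm above the bench. Axes as the fixture's; origin at the fixture's origin when fully back, moving along fixture +x (to the cells) when pushed: this offset is its travel, 0 to 33 mm, dead stop at 33. Starts within 3 mm of fully back; about 1.5 N of friction; stays where left.
- plate_face (a point): Centre of the pressure plate's front face, which presses on the fillers, 43 mm above the bench; 55 mm behind the fixture's origin when fully back, and then 54 to 90 mm from the nearer cell. Enough fillers must be in for the plate to bear on them before its travel stop: two or three.
- handle (a point): Middle of the black upright handle block behind the plate: 18 mm thick along the pack axis, 34 mm wide across it, from 38 to 82 mm above the bench. This point is 64 mm above the bench and 55 mm behind the plate's front face; between handle and plate 36 mm are free (above two webs, 52 mm above the bench), and all is free behind the handle.
- end_plate: Fixed aluminium end plate, 42 mm wide, 12 mm thick, top 74 mm above the bench. Origin: on its inner face (the face that the first cell stands against), on the centre line, at the height of the base plate's top. x axis as the fixture's.
- cell_a: Prismatic battery cell, plain aluminium with two small terminals on top, loose, about 0.14 kg: 22 mm along the pack axis, 42 mm wide, 62 mm tall (67 with terminals). Origin: centre of its underside. Stands against the end plate.
- cell_b: The same kind of cell, standing against cell_a; its free face (origin minus 11 mm along the fixture's x) bounds the gap.
- filler_1: Loose filler block of plain beige plastic, about 60 g, 60 mm tall: body 20 mm thick (its x axis) and 42 mm wide (its y axis), with a finger rib 10 mm wide and 4 mm proud down the middle of each side, so 50 mm across the ribs. Origin: centre of its underside. Stands in one of the rack's slots; the four are alike and which slot holds which varies.
- filler_2: Another filler block, like filler_1.
- filler_3: Another filler block, like filler_1.
- filler_4: Another filler block, like filler_1.
- rack: Low black slotted rack, fixed, 174 x 64 mm. Origin: centre of its underside, on the bench. Five slots side by side along its x axis, 32 mm apart, each 22 mm wide; slot floors 6 mm, and slot walls and side walls 24 mm above the bench, side walls out to 32 mm either side. Blocks stand with their thickness along the rack's x and lift straight up.
- heat_sink: Bystander: finned aluminium heat sink, 50 x 46 x 22 mm, to the near right. Origin: centre of its underside.
- board: Bystander in one of the rack's slots: green circuit board with components on a black foot, 44 mm wide, 72 mm tall. Origin: centre of its underside.
- cutters: Bystander: blue-handled side cutters lying on the mat between fixture and rack, about 130 mm long, 12 mm high.
- solder_spool: Bystander: metal solder spool, 52 mm across, 34 mm high, on the mat between fixture and rack.
- speaker: Bystander: yellow and white loudspeaker enclosure with a round top, 128 mm tall, to the left.
- meter: Bystander: black hand multimeter lying flat, 150 x 75 x 40 mm, to the right.
- driver_unit: Bystander: bare loudspeaker driver, face up, 76 mm across, 35 mm high, to the near left.
There are look-alikes about, which are no part of the job. Leave any white look-alike of the rack alone.

How it is judged:
By the outcome, as a careful person would: the job done as asked, in the order asked, and still so for the second after the job is handed in, while the arm keeps its last pose, push and grip.
It also fails if it takes over 72 s, if anything falls off the work surface, if the arm or the gripper's body presses on something with over 40 N, if the wrist force passes 120 N, or if a joint passes its speed limit or range.

ROBOT

A 7-joint arm with a two-finger parallel gripper is mounted at the origin on the work surface. World frame = base frame: x ahead of the robot, y to its left, z up, the work surface at z = 0. Lengths are in m, angles in rad, forces in N, time in s.
With the tool pointing down it reaches from about 0.375 to 0.925 m from the base axis. Payload 3.1 kg.
Tool frame: the origin (TCP) lies midway between the tips of the shut fingers; the grasp point (between the pads) lies 19 mm behind it (manip.hold_point_z is the distance from the TCP to the grasp point, in m); z points along the fingers, x is the direction in which the jaws open and shut, and the axes are right-handed (so a half turn about z gives the same grasp; the last joint's range is limited). The gripper opens to 85 mm and grips with 20 to 120 N. Pads are 22 mm wide; open, the fingers measure 114 mm over their backs; the gripper's body (76 mm by 85 mm) begins 54 mm behind the grasp point. The pads swing forward as they close: fully open they stand 13 mm farther back than shut.
Start: joints at [-1.408, 0.383, 0.044, 1.598, -0.018, 1.161, -0.05], TCP at [0.168, 0.628, 0.231] pointing down, gripper open.
Joint ranges: [-2.61, 2.61], [-0.41, 2.15], [-1.48, 1.57], [0, 2.5], [-1.57, 4.71], [0.05, 1.97], [-2.85, 2.85]. Speed limits (rad/s): [2.79, 2.79, 3.14, 3.14, 3.14, 3.14, 3.14].

INTERFACE

Orientations are given as a rotation vector (axis times angle).
In Python, from plant import telemetry, optics, manip gives the robot as it stands.
- The arm moves only by the tool play_rows, never from a script. Its argument "series" is a list of rows, each a list of 5 numbers: the shift along the tool's x, y, z in cm, then the turn about the tool's z in degrees, then the gripper's target within -1 to 1 (shut at 1, half-way at 0, fully open at -1). In form: [[tx, ty, tz, yaw, hand], ...]. A call has exactly 5 rows; each row shifts and turns the commanded pose from where the row before left it, along the tool's axes as they then stand; what a row does not reach is not made up. A row lasts 1/12 s, in which the tool goes at most 41.7 mm and 7.16 degrees, less where a joint would pass 70% of its speed; a pose out of reach is approached as far as the arm can. A call with a gripper value outside its range is refused whole. The fingers move at their own pace and stop on an object; the grip force is fixed at half the most. Time passes only in rows, so rows that do not move let the fingers close, or fill a call up. It gives the time, the measured TCP pose, the force and the opening at its end, in the units of the state.
- telemetry.observe(): the state, without advancing time (a new reading comes with each control period).
- optics.grab_frame(name): name is "scene" or "top"; returns (picture, depth): 420x560x3 uint8, red, green, blue; 420x560 float32, m along the optical axis (not along the pixel's ray), 0 where there is no reading.
- optics.get_calibration(name): a dict with "fx", "fy", "cx", "cy" (pixels), "rvec" (rotation vector, rad) and "tvec" (3), from world to camera coordinates, as OpenCV has them. Camera axes: x right, y down, z forward; pixel columns grow to the right and rows downward; lengths in m; the calibration is good to about 2 mm. A picture is of the moment at which its call begins. get_calibration takes no time and is no camera call.
- manip.sign_off(): hands the job in, once; it reports no verdict.
The state is a dict: "t": time; "joints": joint angles; "joint_velocities": joint speeds; "joint_torque": joint torques, N m; "ee_pos": TCP position; "eef_rot": TCP orientation; "wrist_force": force on the tool from outside, world axes, zero at the start; "moment": the same for the moment, N m; "grip_width": finger opening in m.
Only numpy, scipy, OpenCV 4.12 (cv2) and the standard library are available. Lean on these libraries where they do the work, as an engineer would, in place of code of your own. Each camera call takes 0.05 s, during which the arm holds its last target.

## Working session

There is one attempt and no reset: what is moved stays moved. The work goes in short steps, Python scripts to look and compute and a tool call to move; the robot and the scene stay as the last step left them, time stands still between calls to the robot, and variables do not carry over. Pictures are saved under pics/ and viewed, and the job is handed in when it is done.

Besides the shell and the picture viewer there is one more tool, called after "Emit:" as a command line: name --pt "numbers of a row" for each row, then --argument value for the rest. play_rows: Moves the arm, as the interface text tells. Its arguments: {"type":"object","properties":{"series":{"type":"array"}},"required":["series"]}

```bash
ls; mkdir -p pics; python3 - <<'E'
from plant import telemetry, optics, manip
import cv2,numpy as np
print(telemetry.observe())
for n in("scene","top"):
    p,d=optics.grab_frame(n); np.savez(f"pics/{n}0.npz",p=p,d=d)
    cv2.imwrite(f"pics/{n}0.png",p[:,:,::-1])
    print(n,optics.get_calibration(n))
print(manip.hold_point_z)
E
```

```text
pics
{'t': 0.0, 'joints': array([-1.40781873,  0.38382833,  0.04383699,  1.59960581, -0.01790416,
        1.16120993, -0.04992424]), 'joint_velocities': array([-4.05485210e-04, -3.67369103e-04, -7.83001988e-05, -8.82417598e-04,
       -1.45796465e-03, -1.75452940e-03, -6.62559079e-04]), 'joint_torque': array([ 2.65916669e-04, -4.33452380e+01,  1.02468576e+00, -2.49513370e+01,
        1.05791964e-02,  1.12554964e-02,  1.96895662e-06]), 'ee_pos': array([0.1673504 , 0.62709243, 0.22987678]), 'eef_rot': array([ 2.4899953 ,  1.91276256, -0.003172  ]), 'wrist_force': array([ 0.01919665, -0.54173342,  0.57778706]), 'moment': array([-0.02461021, -0.0155956 , -0.01238752]), 'grip_width': 0.08559719904957576}
scene {'fx': 416.3327353317559, 'fy': 416.3327353317559, 'cx': 282.93428311569306, 'cy': 210.4659363711892, 'rvec': array([ 2.1158993 ,  1.04535609, -0.43311063]), 'tvec': array([-0.22797054, -0.28036425,  1.58399275])}
top {'fx': 383.85752883397936, 'fy': 383.85752883397936, 'cx': 271.2137334527557, 'cy': 207.35005493094224, 'rvec': array([ 2.19802425, -2.17364968,  0.0953276 ]), 'tvec': array([-0.10727558,  0.48170779,  1.34687973])}
0.0187
```

View pics/scene0.png

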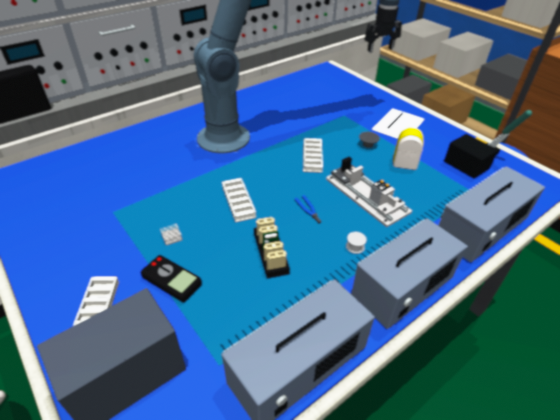

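View pics/top0.png

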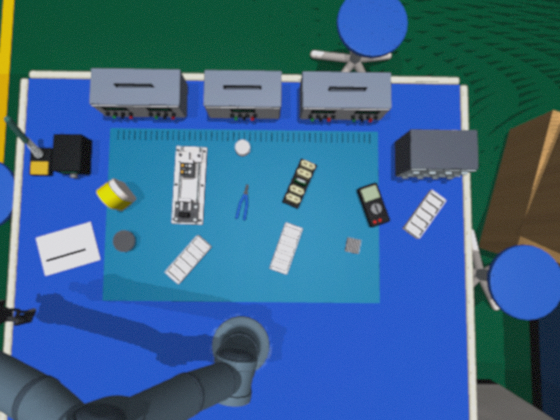

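The scene view shows the fixture at about (370,190) and the black rack with beige blocks at (270,247). In the top view the fixture is at (190,185) and the black rack at (299,183). White look-alike racks are at (188,259), (286,248) and (425,214) in the top view. The black one, with blocks and a board in it, is the one meant. Next I'll take enlarged crops.

```bash
python3 - <<'E'
import cv2,numpy as np
a=np.load("pics/top0.npz")["p"][:,:,::-1]; s=np.load("pics/scene0.npz")["p"][:,:,::-1]
r=lambda im,x0,x1,y0,y1,k:cv2.resize(np.ascontiguousarray(im[y0:y1,x0:x1]),None,fx=k,fy=k,interpolation=cv2.INTER_CUBIC)
A=r(a,165,215,140,230,6);B=r(a,275,325,145,215,6)
h=max(A.shape[0],B.shape[0]);C=np.zeros((h,A.shape[1]+B.shape[1],3),np.uint8);C[:A.shape[0],:300]=A;C[:B.shape[0],300:]=B
cv2.imwrite("pics/c1.png",C)
A=r(s,320,420,145,230,4);B=r(s,245,300,205,285,4)
C=np.zeros((340,620,3),np.uint8);C[:340,:400]=A;C[:320,400:]=B
cv2.imwrite("pics/c2.png",C)
E
```

```text
(no output)
```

View pics/c1.png

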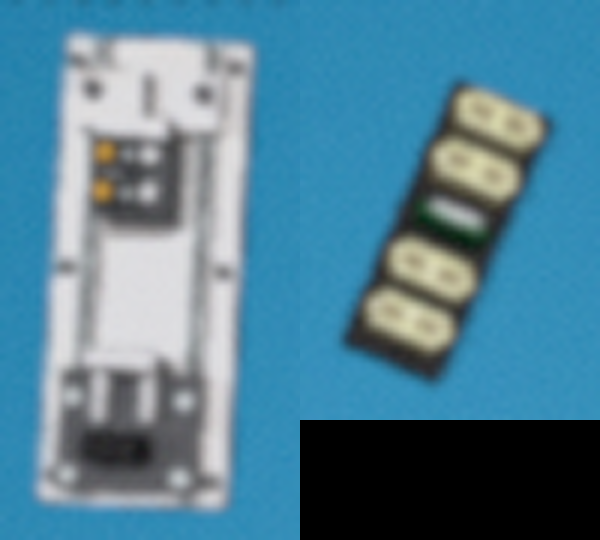

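View pics/c2.png

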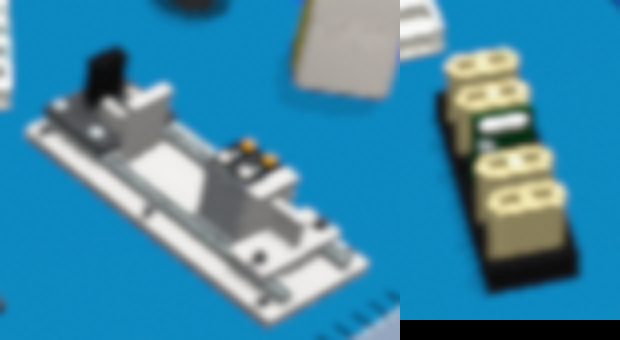

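```bash
cat > h.py <<'E'
import cv2,numpy as np
from plant import telemetry, optics, manip
def cal(n):
    c=optics.get_calibration(n);K=np.array([[c['fx'],0,c['cx']],[0,c['fy'],c['cy']],[0,0,1]]);R=cv2.Rodrigues(c['rvec'])[0];t=c['tvec']
    return K,R,t
def ray(n,uv,z):
    K,R,t=cal(n);uv=np.atleast_2d(uv).astype(float);d=np.c_[uv,np.ones(len(uv))]@np.linalg.inv(K).T@R
    C=-R.T@t;s=(z-C[2])/d[:,2];return C+s[:,None]*d
def cloud(n,d):
    K,R,t=cal(n);v,u=np.mgrid[:420,:560];P=np.dstack([u,v,np.ones_like(u)])@np.linalg.inv(K).T*d[...,None]
    return (P-t)@R
def proj(n,X):
    K,R,t=cal(n);q=(np.atleast_2d(X)@R.T+t)@K.T;return q[:,:2]/q[:,2:]
E
python3 - <<'E'
from h import *
for n in("top","scene"):
    f=np.load(f"pics/{n}0.npz");p,d=f["p"],f["d"];W=cloud(n,d)
    K,R,t=cal(n);print(n,"cam",-R.T@t)
    hsv=cv2.cvtColor(p,cv2.COLOR_RGB2HSV)
    m=((hsv[...,0]>15)&(hsv[...,0]<35)&(hsv[...,1]>30)&(hsv[...,2]>(140 if n=="top" else 190))).astype(np.uint8)
    box=(280,150,320,210) if n=="top" else (250,210,295,280)
    mm=np.zeros_like(m);mm[box[1]:box[3],box[0]:box[2]]=m[box[1]:box[3],box[0]:box[2]]
    N,L,S,C=cv2.connectedComponentsWithStats(mm)
    for i in range(1,N):
        if S[i,4]<20: continue
        z=W[L==i][:,2];cs,_=cv2.findContours((L==i).astype(np.uint8),0,2)
        q=ray(n,C[i],.066)[0];r=cv2.minAreaRect((ray(n,np.argwhere(L==i)[:,::-1],.066)[:,:2]*1000).astype(np.float32))
        print(S[i,4],C[i].round(1),"z",np.percentile(z,[5,50,95]).round(4),q.round(4),np.round(r[1],0),round(r[2],1))
    # heights in mat area check
    print("mat z",np.median(W[230:250,220:240,2]) if n=="top" else None)
# fixture base from top
n="top";f=np.load("pics/top0.npz");p,d=f["p"],f["d"]
hsv=cv2.cvtColor(p,cv2.COLOR_RGB2HSV)
m=((hsv[...,1]<90)).astype(np.uint8);mm=np.zeros_like(m);mm[138:230,168:212]=m[138:230,168:212]
cs,_=cv2.findContours(mm,0,cv2.CHAIN_APPROX_NONE);c=max(cs,key=cv2.contourArea)
P=ray(n,c[:,0],.012)[:,:2];r=cv2.minAreaRect((P*1000).astype(np.float32));print("fixture rect",r,c.min(0),c.max(0))
E
```

```text
top cam [ 0.37618189 -0.09013885  1.38130287]
76 [307.3 164.4] z [0.0559 0.0653 0.0705] [ 0.63   -0.2251  0.066 ] [50. 19.] 67.2
85 [303.9 172.7] z [0.0313 0.0649 0.0701] [ 0.6011 -0.2134  0.066 ] [50. 22.] 63.8
86 [296.5 189.4] z [0.0294 0.0664 0.0706] [ 0.5425 -0.188   0.066 ] [49. 22.] 63.9
86 [292.7 197.8] z [0.0229 0.0648 0.0698] [ 0.5131 -0.1752  0.066 ] [49. 22.] 64.0
mat z 0.0007250051485062954
scene cam [ 1.19716044 -0.66193961  0.87649902]
66 [264.8 220.7] z [0.0615 0.0639 0.0671] [ 0.5199 -0.1807  0.066 ] [45. 18.] 66.6
78 [267.2 228.3] z [0.0614 0.0645 0.0676] [ 0.5478 -0.1931  0.066 ] [45. 20.] 66.5
81 [273.1 245.2] z [0.0615 0.0642 0.0666] [ 0.6074 -0.2175  0.066 ] [44. 19.] 68.1
98 [275.7 254. ] z [0.0621 0.0638 0.0663] [ 0.6358 -0.2305  0.066 ] [46. 20.] 67.9
mat z None
fixture rect ((561.7816162109375, 193.97415161132812), (115.090087890625, 283.4178466796875), 88.14104461669922) [[171 146]] [[207 224]]
```

```bash
python3 - <<'E'
from h import *
for n in("top","scene"):
    f=np.load(f"pics/{n}0.npz");p,d=f["p"],f["d"];W=cloud(n,d)
    m=((W[...,2]>.055)&(W[...,2]<.09)).astype(np.uint8)
    hsv=cv2.cvtColor(p,cv2.COLOR_RGB2HSV)
    print(n)
    big=cv2.resize(p,None,fx=8,fy=8,interpolation=cv2.INTER_CUBIC);hb=cv2.cvtColor(big,cv2.COLOR_RGB2HSV)
    b=(280,150,320,210) if n=="top" else (250,210,295,280)
    # brightness along block
    sub=(hb[...,0]>15)&(hb[...,0]<35)&(hb[...,1]>30)
    V=hb[...,2]
    q=np.zeros_like(sub);q[b[1]*8:b[3]*8,b[0]*8:b[2]*8]=1
    print("V pct",np.percentile(V[sub&q],[5,15,25,40,50,60,75,90]))
    for thr in (150,170,190,205,215):
        mm=(sub&q&(V>thr)).astype(np.uint8);mm=cv2.morphologyEx(mm,cv2.MORPH_OPEN,np.ones((5,5)))
        cs,_=cv2.findContours(mm,0,2)
        for c in sorted(cs,key=lambda c:c[:,0,1].mean()):
            if cv2.contourArea(c)<1500: continue
            uv=(c[:,0]+.5)/8-.5; P=ray(n,uv,.066)[:,:2]*1000
            r=cv2.minAreaRect(P.astype(np.float32));print(thr,np.round(r[0],1),np.round(r[1],1),round(r[2],1))
E
```

```text
top
V pct [ 71.  92. 114. 149. 170. 180. 189. 198.]
150 [ 629.9 -225.7] [50.1 20.2] 68.0
150 [ 601.4 -213.2] [50.1 21.9] 65.9
150 [ 542.6 -188.2] [49.9 21.7] 66.1
150 [ 513.  -175.7] [50.  21.8] 67.5
170 [ 630.5 -226. ] [47.9 18.8] 68.0
170 [ 601.5 -213.3] [47.6 19.5] 65.7
170 [ 542.7 -188.1] [47.4 19.3] 66.3
170 [ 513.  -175.8] [47.1 19.3] 66.1
190 [ 598.7 -218.8] [32.  16.8] 62.3
190 [ 510.7 -180.7] [33.1 16.5] 66.1
scene
V pct [ 57. 107. 132. 141. 164. 187. 208. 225.]
150 [ 534.9 -188.5] [49.7 53.5] 66.8
150 [ 607.7 -218.9] [49.  27.8] 63.8
150 [ 634.9 -231.2] [50.3 29.7] 66.9
170 [ 520.6 -181. ] [46.8 21.2] 67.3
170 [ 547.1 -193.3] [48.7 25.3] 67.7
170 [ 607.3 -218.3] [48.3 24.3] 64.8
170 [ 635.2 -230.8] [49.3 25.5] 66.5
190 [ 519.9 -180.5] [46.5 19.6] 66.6
190 [ 547.6 -192.8] [47.5 22.6] 67.1
190 [ 607.5 -218. ] [47.8 21.3] 65.7
190 [ 635.6 -230.3] [48.1 22.7] 67.2
205 [ 519.4 -179.9] [45.7 18.4] 66.2
205 [ 547.8 -192.5] [46.6 20.3] 66.8
205 [ 607.4 -217.6] [47.2 18.8] 68.3
205 [ 635.9 -230. ] [47.3 20.4] 67.0
215 [ 519.  -179.7] [44.4 17.4] 64.7
215 [ 546.9 -194.8] [29.5 18.5] 66.8
215 [ 607.2 -217.8] [45.5 17.3] 68.1
215 [ 635.9 -229.8] [46.7 18.7] 67.4
```

```bash
python3 - <<'E'
from h import *
f=np.load("pics/scene0.npz");p=f["p"];n="scene"
big=cv2.resize(p,None,fx=8,fy=8,interpolation=cv2.INTER_CUBIC);hb=cv2.cvtColor(big,cv2.COLOR_RGB2HSV)
# bottom/right silhouette of fixture
m=((hb[...,1]<120)).astype(np.uint8)
q=np.zeros_like(m);q[150*8:226*8,322*8:414*8]=1;m=m*q
N,L,S,C=cv2.connectedComponentsWithStats(m);i=1+np.argmax(S[1:,4]);m=(L==i).astype(np.uint8)
cv2.imwrite("pics/m1.png",m[150*8:226*8,322*8:414*8]*255)
c=cv2.findContours(m,0,cv2.CHAIN_APPROX_NONE)[0];c=max(c,key=cv2.contourArea)
P=ray(n,(c[:,0]+.5)/8-.5,.006)[:,:2]*1000
r=cv2.minAreaRect(P.astype(np.float32));print("scene hull",r)
top=np.load("pics/top0.npz")["p"];n="top"
big=cv2.resize(top,None,fx=8,fy=8,interpolation=cv2.INTER_CUBIC);hb=cv2.cvtColor(big,cv2.COLOR_RGB2HSV)
for thr in(90,120):
    m=((hb[...,1]<thr)).astype(np.uint8);q=np.zeros_like(m);q[138*8:230*8,168*8:212*8]=1;m=m*q
    c=max(cv2.findContours(m,0,cv2.CHAIN_APPROX_NONE)[0],key=cv2.contourArea)
    P2=ray(n,(c[:,0]+.5)/8-.5,.012)[:,:2]*1000;print(cv2.minAreaRect(P2.astype(np.float32)))
    # fits of long edges
    for lab,y0 in(("right",-1),("left",1)):
        s=[]
        for x in np.arange(450,680,5):
            row=P2[abs(P2[:,0]-x)<2]
            if len(row): s.append((x,row[:,1].min() if y0<0 else row[:,1].max()))
        s=np.array(s);k=np.polyfit(s[:,0],s[:,1],1);print(lab,np.degrees(np.arctan(k[0])),np.polyval(k,560))
E
```

```text
scene hull ((547.084228515625, 211.27810668945312), (158.04684448242188, 325.4880065917969), 88.37428283691406)
((562.0288696289062, 194.22952270507812), (115.74004364013672, 284.5564880371094), 88.13671875)
right -1.8724674460669004 136.92313423366477
left -1.822328181784112 251.53535627135136
((562.127197265625, 194.41278076171875), (118.2154312133789, 287.3318786621094), 88.1294174194336)
right -1.892196022393891 135.79499012111867
left -1.8360564036866918 252.96649094878057
```

View pics/m1.png

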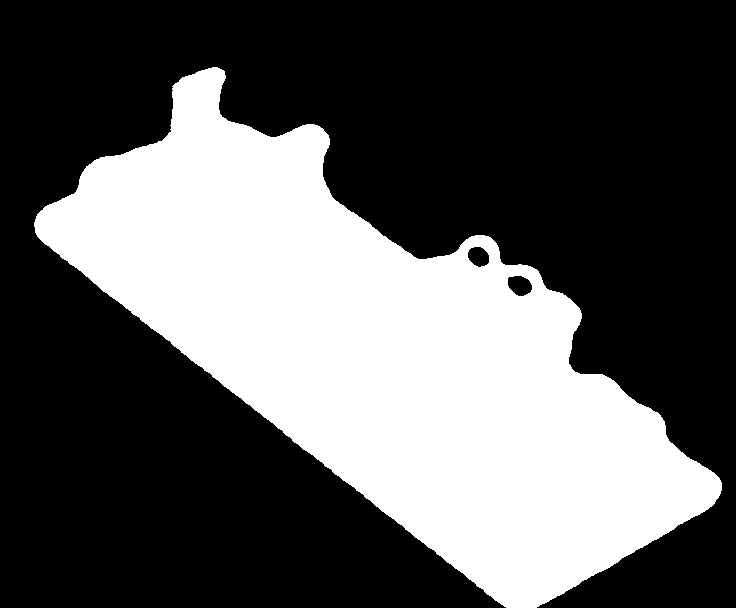

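```bash
python3 - <<'E'
from h import *
th=np.radians(-1.8);o=np.array([.5628,.195]);ux=np.array([np.cos(th),np.sin(th)]);uy=np.array([-ux[1],ux[0]])
for n in("top","scene"):
    d=np.load(f"pics/{n}0.npz")["d"];W=cloud(n,d).reshape(-1,3)
    F=np.c_[(W[:,:2]-o)@ux,(W[:,:2]-o)@uy,W[:,2]]*1000
    k=(abs(F[:,1])<18)&(abs(F[:,0])<145)
    G=F[k];G=G[np.argsort(G[:,0])]
    print(n)
    for a in range(-140,140,4):
        s=G[(G[:,0]>=a)&(G[:,0]<a+4)][:,2]
        if len(s): print((a,len(s),np.sort(s)[[0,len(s)//2,-1]].round().astype(int).tolist()),end=" ")
    print()
E
```

```text
top
(-140, 10, [6, 13, 16]) (-136, 17, [8, 29, 35]) (-132, 12, [28, 32, 35]) (-128, 10, [27, 31, 34]) (-124, 10, [28, 30, 35]) (-120, 20, [35, 77, 83]) (-116, 12, [44, 82, 87]) (-112, 11, [62, 81, 85]) (-108, 14, [43, 83, 89]) (-104, 7, [30, 80, 84]) (-100, 10, [21, 32, 34]) (-96, 13, [29, 32, 54]) (-92, 10, [30, 36, 50]) (-88, 10, [28, 35, 57]) (-84, 15, [31, 36, 53]) (-80, 13, [31, 34, 53]) (-76, 13, [31, 36, 54]) (-72, 11, [27, 42, 56]) (-68, 19, [30, 59, 75]) (-64, 11, [69, 73, 75]) (-60, 12, [69, 74, 76]) (-56, 3, [71, 71, 73]) (-52, 10, [9, 12, 15]) (-48, 12, [6, 12, 17]) (-44, 11, [5, 13, 17]) (-40, 10, [8, 13, 18]) (-36, 12, [7, 12, 15]) (-32, 12, [10, 12, 15]) (-28, 11, [6, 11, 17]) (-24, 13, [5, 12, 17]) (-20, 11, [7, 11, 16]) (-16, 12, [8, 12, 16]) (-12, 9, [5, 13, 16]) (-8, 10, [7, 12, 14]) (-4, 10, [8, 14, 19]) (0, 10, [9, 14, 21]) (4, 11, [10, 13, 17]) (8, 14, [7, 11, 14]) (12, 13, [8, 13, 17]) (16, 12, [7, 12, 18]) (20, 26, [8, 33, 75]) (24, 25, [7, 74, 81]) (28, 11, [72, 76, 79]) (32, 10, [73, 77, 81]) (36, 10, [71, 77, 80]) (40, 12, [70, 76, 77]) (44, 16, [71, 75, 80
[... 1306 characters left out ...]
(12, 2, [11, 11, 11]) (16, 2, [8, 9, 9]) (24, 1, [71, 71, 71]) (28, 6, [72, 74, 75]) (32, 5, [73, 75, 78]) (36, 13, [72, 76, 81]) (40, 10, [71, 73, 77]) (44, 12, [70, 72, 74]) (48, 4, [71, 74, 76]) (52, 10, [72, 75, 77]) (56, 5, [71, 73, 76]) (60, 10, [70, 74, 78]) (64, 11, [72, 75, 80]) (68, 11, [69, 73, 75]) (72, 14, [70, 73, 75]) (76, 8, [70, 72, 73]) (80, 49, [28, 58, 76]) (84, 20, [29, 57, 74]) (88, 13, [26, 47, 59]) (92, 11, [29, 38, 59]) (96, 14, [29, 44, 60]) (100, 17, [28, 35, 58]) (104, 12, [29, 39, 61]) (108, 26, [8, 35, 58]) (112, 29, [8, 31, 60]) (116, 27, [7, 25, 35]) (120, 11, [8, 10, 32]) (124, 14, [7, 10, 16]) (128, 9, [8, 9, 11]) (132, 8, [9, 10, 11]) (136, 13, [6, 10, 13])
```

```bash
cat >> h.py <<'E'
from scipy.spatial.transform import Rotation as Rn
def state():
    s=telemetry.observe();R=Rn.from_rotvec(s['eef_rot']).as_matrix()
    yaw=np.degrees(np.arctan2(R[1,0],R[0,0]))
    print("t%.2f"%s['t'],"p",(s['ee_pos']*1000).round(1),"xdir %.2f"%yaw,"tilt",R[:,2].round(3),"F",s['wrist_force'].round(1),"w %.1f"%(s['grip_width']*1000));return s,R,yaw
def go(x,y,z,ydir=None,N=5):
    "mm targets; prints rows in tool axes"
    s,R,yaw=state();D=(np.array([x,y,z])-s['ee_pos']*1000)/10
    dy=0 if ydir is None else -(ydir-yaw)   # tool z down: + turn lowers xdir
    print("dist mm %.1f total tool"%(np.linalg.norm(D)*10),(R.T@D).round(2),"turn",round(dy,1))
    for i in range(N):
        Ri=R@Rn.from_euler('z',dy*i/N,degrees=True).as_matrix();print((Ri.T@D/N).round(2).tolist(),round(dy/N,2))
E
python3 -c "
from h import *
go(420,350,200,70,10)
K,R,t=cal('top')
for n in('top',):
  for uv in((116,195),(124,241)): print(ray(n,uv,.1)[0].round(3))"
```

```text
t0.10 p [167.3 627.2 230. ] xdir 75.06 tilt [-0.001 -0.002 -1.   ] F [-0.2  1.   0.9] w 85.4
dist mm 376.2 total tool [-20.26  31.55   3.05] turn 5.1
[-2.03, 3.16, 0.31] 0.51
[-2.0, 3.17, 0.31] 0.51
[-1.97, 3.19, 0.31] 0.51
[-1.94, 3.21, 0.31] 0.51
[-1.91, 3.23, 0.31] 0.51
[-1.88, 3.24, 0.31] 0.51
[-1.86, 3.26, 0.31] 0.51
[-1.83, 3.27, 0.31] 0.51
[-1.8, 3.29, 0.31] 0.51
[-1.77, 3.31, 0.31] 0.51
[0.512 0.418 0.1  ]
[0.359 0.385 0.1  ]
```

Emit:
play_rows --pt "-2 3.2 0.2 0.8 -1" --pt "-2 3.2 0.2 0.8 -1" --pt "-2 3.2 0.2 0.8 -1" --pt "-2 3.2 0.2 0.8 -1" --pt "-2 3.2 0.2 0.8 -1"

```text
t: 0.52
ee_pos: [0.2934, 0.4848, 0.2206]
eef_rot: [2.557, 1.825, -0.001]
wrist_force: [0.7, 0.2, 0.4]
grip_width: 0.0854
```

Emit:
play_rows --pt "-2 3.2 0.2 0.8 -1" --pt "-2 3.2 0.2 0.8 -1" --pt "-2 3.2 0.2 0.8 -1" --pt "-2 3.2 0.2 0.8 -1" --pt "-2 3.2 0.2 0.8 -1"

```text
t: 0.93
ee_pos: [0.4077, 0.335, 0.2108]
eef_rot: [2.619, 1.735, -0.001]
wrist_force: [0.4, 0.1, 0.4]
grip_width: 0.0853
```

```bash
python3 -c "
from h import *
go(516,-178,130,66.8,15)"
```

```text
t0.93 p [407.7 335.  210.8] xdir 67.03 tilt [-0.001 -0.    -1.   ] F [0.4 0.1 0.4] w 85.3
dist mm 530.5 total tool [-43.    30.     8.09] turn 0.2
[-2.87, 2.0, 0.54] 0.02
[-2.87, 2.0, 0.54] 0.02
[-2.87, 2.0, 0.54] 0.02
[-2.87, 2.0, 0.54] 0.02
[-2.86, 2.0, 0.54] 0.02
[-2.86, 2.0, 0.54] 0.02
[-2.86, 2.0, 0.54] 0.02
[-2.86, 2.0, 0.54] 0.02
[-2.86, 2.01, 0.54] 0.02
[-2.86, 2.01, 0.54] 0.02
[-2.86, 2.01, 0.54] 0.02
[-2.86, 2.01, 0.54] 0.02
[-2.86, 2.01, 0.54] 0.02
[-2.86, 2.01, 0.54] 0.02
[-2.86, 2.01, 0.54] 0.02
```

Emit:
play_rows --pt "-2.9 2 0.2 0 -1" --pt "-2.9 2 0.2 0 -1" --pt "-2.9 2 0.2 0 -1" --pt "-2.9 2 0.2 0 -1" --pt "-2.9 2 0.2 0 -1"

```text
t: 1.35
ee_pos: [0.4424, 0.1625, 0.2008]
eef_rot: [-2.619, -1.735, 0.001]
wrist_force: [0.7, 0.1, -0.1]
grip_width: 0.0856
```

Emit:
play_rows --pt "-2.9 2 0.6 0 -1" --pt "-2.9 2 0.6 0 -1" --pt "-2.9 2 0.6 0 -1" --pt "-2.9 2 0.6 0 -1" --pt "-2.9 2 0.6 0 -1"

```text
t: 1.77
ee_pos: [0.4779, -0.0098, 0.1708]
eef_rot: [-2.618, -1.735, 0.0]
wrist_force: [0.4, -0.1, -0.2]
grip_width: 0.0852
```

Emit:
play_rows --pt "-2.8 2 0.8 0 -1" --pt "-2.8 2 0.8 0 -1" --pt "-2.8 2 0.8 0 -1" --pt "-2.8 2 0.8 0 -1" --pt "-2.8 2 0.8 0 -1"

```text
t: 2.18
ee_pos: [0.5156, -0.1773, 0.1305]
eef_rot: [-2.618, -1.736, 0.001]
wrist_force: [0.9, 0.0, 0.4]
grip_width: 0.0856
```

```bash
cat >> h.py <<'E'
def shot(tag,tb=None,sb=None,k=6):
    out=[]
    for n,b in(("top",tb),("scene",sb)):
        if b is None: continue
        p,d=optics.grab_frame(n);np.savez(f"pics/{n}{tag}.npz",p=p,d=d)
        im=np.ascontiguousarray(p[b[1]:b[3],b[0]:b[2],::-1]);out.append(cv2.resize(im,None,fx=k,fy=k,interpolation=cv2.INTER_CUBIC))
    h=max(o.shape[0] for o in out);C=np.hstack([np.pad(o,((0,h-o.shape[0]),(0,4),(0,0))) for o in out]);cv2.imwrite(f"pics/{tag}.png",C);print(C.shape)
E
python3 -c "
from h import *
go(516,-178,130,66.8,1)
shot('hov1',(260,150,320,220),(240,190,300,290),6)"
```

```text
t2.18 p [ 515.6 -177.3  130.5] xdir 67.08 tilt [-0.001  0.    -1.   ] F [0.9 0.  0.4] w 85.6
dist mm 0.9 total tool [-0.05  0.06  0.05] turn 0.3
[-0.05, 0.06, 0.05] 0.28
(600, 728, 3)
```

View pics/hov1.png

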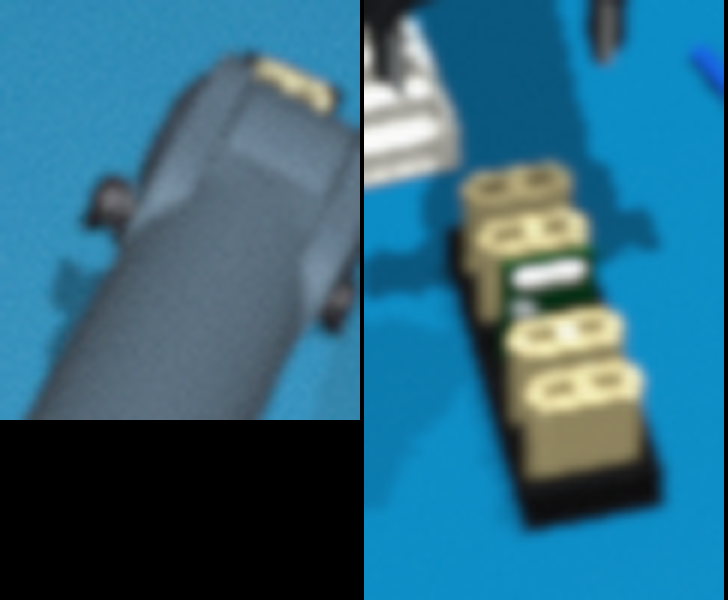

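Emit:
play_rows --pt "0 0 1.2 0 -1" --pt "0 0 1.2 0 -1" --pt "0 0 1.2 0 -1" --pt "0 0 1.0 0 -1" --pt "0 0 1.0 0 -1"

```text
t: 2.7
ee_pos: [0.5152, -0.174, 0.0735]
eef_rot: [-2.615, -1.738, 0.001]
wrist_force: [-0.4, 1.1, 0.9]
grip_width: 0.0855
```

```bash
python3 -c "
from h import *
go(516,-178,29,66.8,1)
shot('hov2',None,(230,180,310,270),8)"
```

```text
t2.70 p [ 515.2 -174.    73.5] xdir 67.21 tilt [-0.002  0.001 -1.   ] F [-0.4  1.1  0.9] w 85.5
dist mm 44.7 total tool [-0.34  0.23  4.45] turn 0.4
[-0.34, 0.23, 4.45] 0.41
(720, 644, 3)
```

View pics/hov2.png

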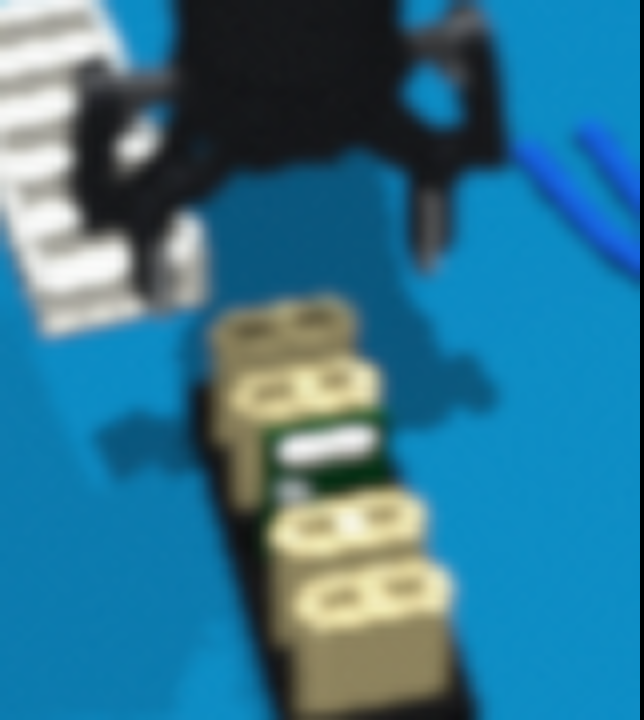

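```bash
python3 -c "
from h import *
state()
P=ray('scene',[(283.75,213.1),(249.4,217.5)],.0865);print(P.round(4),P.mean(0).round(4),np.linalg.norm(P[0]-P[1]))
P=ray('scene',[(283.75,213.1),(249.4,217.5)],.0735);print(P.round(4),P.mean(0).round(4),np.linalg.norm(P[0]-P[1]))
"
```

```text
t2.75 p [ 513.8 -173.9   71.8] xdir 67.20 tilt [-0.005  0.001 -1.   ] F [-0.3  0.2 -0.8] w 85.4
[[ 0.5441 -0.1333  0.0865]
 [ 0.5017 -0.2194  0.0865]] [ 0.5229 -0.1764  0.0865] 0.09590114779792301
[[ 0.5334 -0.1246  0.0735]
 [ 0.4903 -0.2121  0.0735]] [ 0.5118 -0.1684  0.0735] 0.09747926991125093
```

Emit:
play_rows --pt "-0.4 0.1 0 0.4 -1" --pt "0 0 1.2 0 -1" --pt "0 0 1.2 0 -1" --pt "0 0 1.0 0 -1" --pt "0 0 0.8 0 -1"

```text
t: 3.17
ee_pos: [0.5146, -0.1798, 0.0318]
eef_rot: [-2.624, -1.726, 0.001]
wrist_force: [-0.7, 0.2, 0.3]
grip_width: 0.0849
```

```bash
python3 -c "
from h import *
go(516,-178,29,66.8,1)
shot('hov3',(260,150,320,220),(230,180,310,270),6)"
```

```text
t3.17 p [ 514.6 -179.8   31.8] xdir 66.66 tilt [-0.001  0.    -1.   ] F [-0.7  0.2  0.3] w 84.9
dist mm 3.6 total tool [0.23 0.06 0.28] turn -0.1
[0.23, 0.06, 0.28] -0.14
(540, 848, 3)
```

View pics/hov3.png

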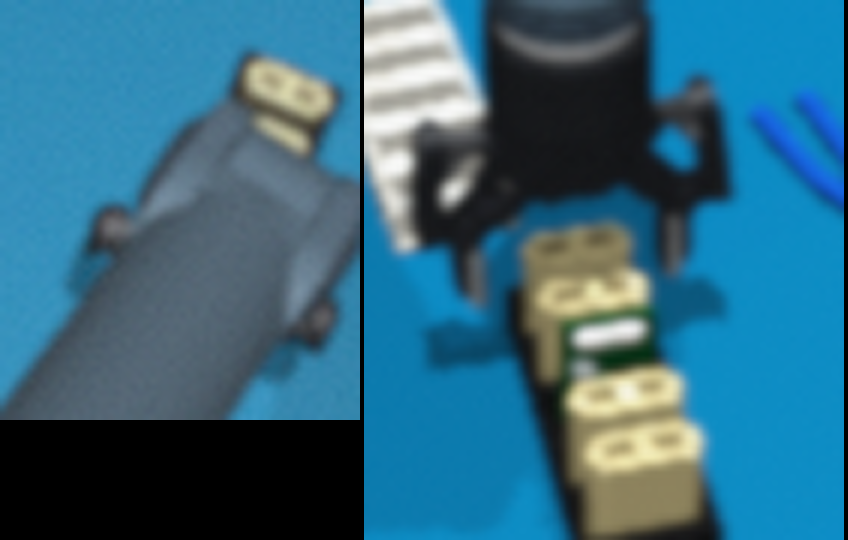

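Emit:
play_rows --pt "0.2 0.1 0.3 0 -1" --pt "0 0 0 0 0.5" --pt "0 0 0 0 1" --pt "0 0 0 0 1" --pt "0 0 0 0 1"

```text
t: 3.68
ee_pos: [0.518, -0.179, 0.0312]
eef_rot: [2.624, 1.725, 0.002]
wrist_force: [-0.9, 0.6, -0.0]
grip_width: 0.0495
```

Emit:
play_rows --pt "0 0 0 0 1" --pt "0 0 0 0 1" --pt "0 0 0 0 1" --pt "0 0 0 0 1" --pt "0 0 0 0 1"

```text
t: 4.1
ee_pos: [0.5178, -0.179, 0.031]
eef_rot: [2.624, 1.725, 0.002]
wrist_force: [-0.4, -0.3, 6.2]
grip_width: 0.049
```

```bash
python3 -c "
from h import *
state()
shot('g1',None,(230,180,310,270),6)"
```

```text
t4.10 p [ 517.8 -179.    31. ] xdir 66.65 tilt [ 0.002 -0.    -1.   ] F [-0.4 -0.3  6.2] w 49.0
(540, 484, 3)
```

View pics/g1.png

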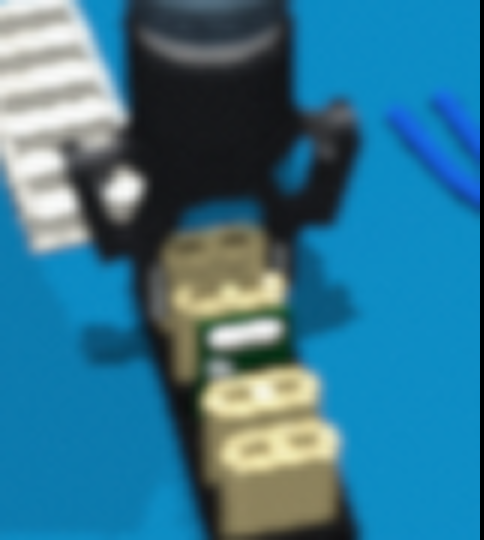

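Emit:
play_rows --pt "0 0 -0.8 0 1" --pt "0 0 -1.5 0 1" --pt "0 0 -2.5 0 1" --pt "0 0 -2.5 0 1" --pt "0 0 -2.5 0 1"

```text
t: 4.57
ee_pos: [0.5154, -0.1783, 0.1285]
eef_rot: [-2.623, -1.725, 0.004]
wrist_force: [-0.0, 0.7, -0.3]
grip_width: 0.049
```

```bash
python3 -c "
from h import *
go(572,195,130,88.2,15)"
```

```text
t4.57 p [ 515.4 -178.3  128.5] xdir 66.65 tilt [-0.003  0.    -1.   ] F [-0.   0.7 -0.3] w 49.0
dist mm 377.6 total tool [36.52 -9.6  -0.15] turn -21.6
[2.43, -0.64, -0.01] -1.44
[2.45, -0.58, -0.01] -1.44
[2.46, -0.52, -0.01] -1.44
[2.48, -0.46, -0.01] -1.44
[2.49, -0.39, -0.01] -1.44
[2.5, -0.33, -0.01] -1.44
[2.5, -0.27, -0.01] -1.44
[2.51, -0.2, -0.01] -1.44
[2.51, -0.14, -0.01] -1.44
[2.52, -0.08, -0.01] -1.44
[2.52, -0.02, -0.01] -1.44
[2.52, 0.05, -0.01] -1.44
[2.51, 0.11, -0.01] -1.44
[2.51, 0.17, -0.01] -1.44
[2.51, 0.24, -0.01] -1.44
```

Emit:
play_rows --pt "2.4 -0.6 0 -1.4 1" --pt "2.5 -0.6 0 -1.4 1" --pt "2.5 -0.5 0 -1.4 1" --pt "2.5 -0.5 0 -1.4 1" --pt "2.5 -0.4 0 -1.4 1"

```text
t: 4.98
ee_pos: [0.5349, -0.0521, 0.1279]
eef_rot: [-2.512, -1.884, 0.002]
wrist_force: [0.4, 0.5, -0.5]
grip_width: 0.0489
```

Emit:
play_rows --pt "2.5 -0.3 0 -1.5 1" --pt "2.5 -0.3 0 -1.5 1" --pt "2.5 -0.2 0 -1.5 1" --pt "2.5 -0.1 0 -1.5 1" --pt "2.5 -0.1 0 -1.5 1"

```text
t: 5.4
ee_pos: [0.5541, 0.0717, 0.1278]
eef_rot: [-2.384, -2.045, 0.003]
wrist_force: [0.3, 0.3, -0.0]
grip_width: 0.0489
```

Emit:
play_rows --pt "2.5 0 0 -1.4 1" --pt "2.5 0 0 -1.4 1" --pt "2.5 0.1 0 -1.4 1" --pt "2.5 0.2 0 -1.4 1" --pt "2.3 0.2 0 -1.4 1"

```text
t: 5.82
ee_pos: [0.5726, 0.1944, 0.1278]
eef_rot: [-2.254, -2.188, 0.002]
wrist_force: [0.9, -0.5, -1.0]
grip_width: 0.049
```

Emit:
play_rows --pt "0 0 0 0 1" --pt "0 0 0 0 1" --pt "0 0 0 0 1" --pt "0 0 0 0 1" --pt "0 0 0 0 1"

```text
t: 6.23
ee_pos: [0.5732, 0.1904, 0.1282]
eef_rot: [2.26, 2.182, -0.002]
wrist_force: [-1.2, 0.3, -0.6]
grip_width: 0.0491
```

```bash
python3 -c "
from h import *
go(572,195,100,88.2,1)
shot('f1',(165,130,215,230),(320,130,430,230),5)"
```

```text
t6.23 p [573.2 190.4 128.2] xdir 87.99 tilt [-0.001 -0.001 -1.   ] F [-1.2  0.3 -0.6] w 49.1
dist mm 28.6 total tool [ 0.46 -0.13  2.82] turn -0.2
[0.46, -0.13, 2.82] -0.21
(500, 808, 3)
```

View pics/f1.png

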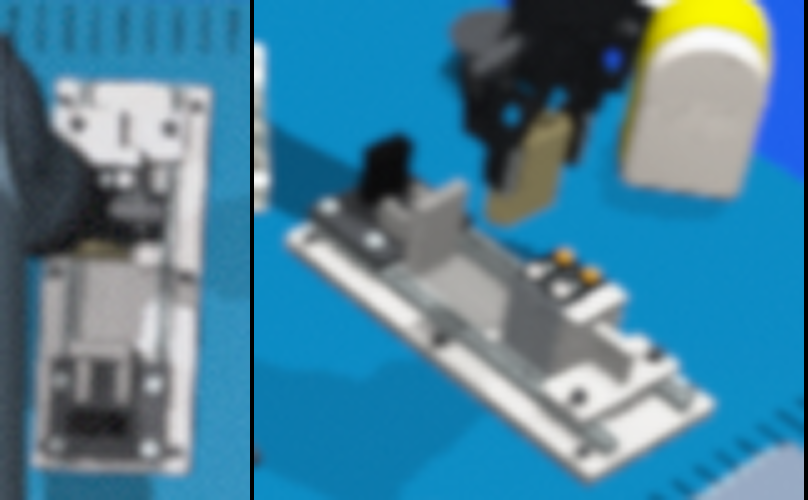

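```bash
python3 - <<'E'
from h import *
s,R,yaw=state()
p=np.load("pics/scenef1.npz")["p"].copy()
c=s['ee_pos'];th=np.radians(yaw-90);ux=np.array([np.cos(th),np.sin(th),0]);uy=np.array([-ux[1],ux[0],0])
b=c-[0,0,.025]
pts=[b+ux*.01+uy*a+np.array([0,0,h]) for a in(-.021,.021) for h in(0,.06)]
q=proj("scene",pts);print(q.round(1))
hsv=cv2.cvtColor(p,cv2.COLOR_RGB2HSV)
m=((hsv[...,0]>13)&(hsv[...,0]<35)&(hsv[...,1]>40)&(hsv[...,2]>60)).astype(np.uint8)
big=cv2.resize(np.ascontiguousarray(p[145:180,360:400,::-1]),None,fx=15,fy=15,interpolation=cv2.INTER_CUBIC)
for u,v in q: cv2.circle(big,(int((u-360+.5)*15),int((v-145+.5)*15)),3,(0,0,255),-1)
cv2.imwrite("pics/f1b.png",big)
E
```

```text
t6.33 p [573.3 190.9 128.3] xdir 88.03 tilt [-0.    -0.001 -1.   ] F [ 0.3  0.1 -1.6] w 48.8
[[370.7 174.9]
 [374.  158.7]
 [380.5 170.1]
 [384.1 154. ]]
```

View pics/f1b.png

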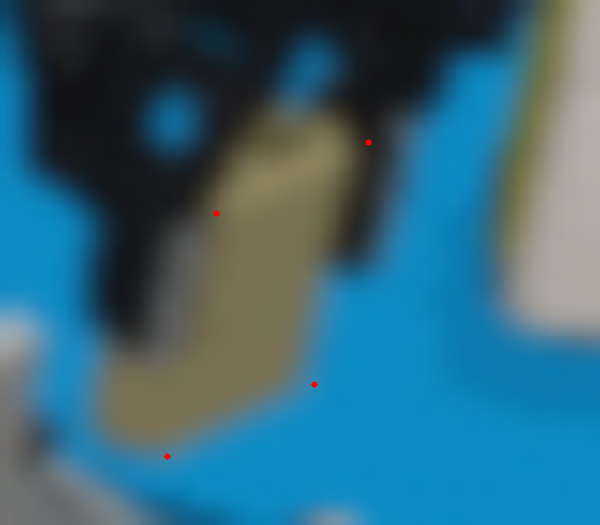

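```bash
python3 - <<'E'
from h import *
p=np.load("pics/scene0.npz")["p"]
big=cv2.resize(np.ascontiguousarray(p[160:210,335:400,::-1]),None,fx=12,fy=12,interpolation=cv2.INTER_CUBIC)
for i in range(0,65,5): cv2.putText(big,str(335+i),(i*12,10),0,.35,(0,0,255),1)
for i in range(5,50,5): cv2.putText(big,str(160+i),(0,i*12+6),0,.35,(0,0,255),1)
cv2.imwrite("pics/s0z.png",big)
E
```

```text
(no output)
```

View pics/s0z.png

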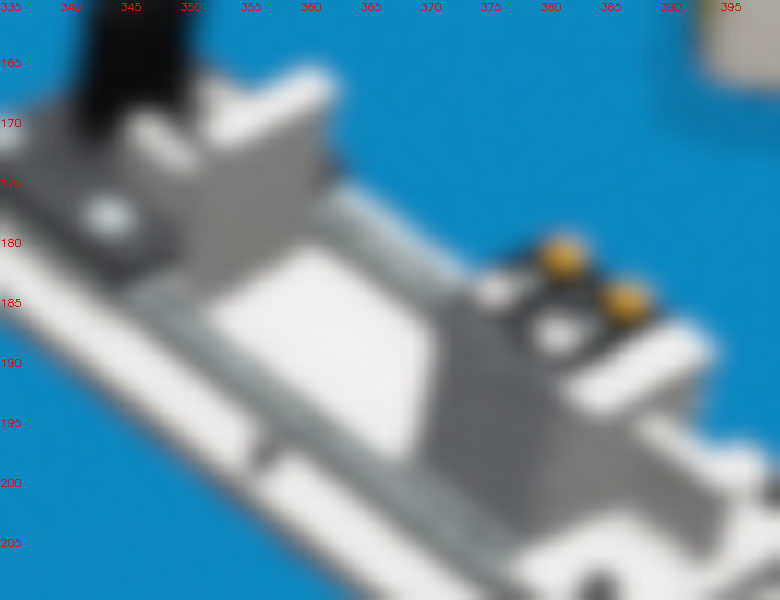

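```bash
python3 - <<'E'
from h import *
uv=np.array([(218,148),(335,95)])/12+[335,160]-.5
for off in((0,0),(.85,.55)):
    P=ray("scene",uv+off,.072);print(P.round(4),P.mean(0).round(4),np.linalg.norm(P[0]-P[1]).round(4), np.degrees(np.arctan2(*(P[1]-P[0])[[1,0]])))
# end plate top front edge (far +x face) left corner, right corner
uv=np.array([(600,412),(715,352)])/12+[335,160]-.5
P=ray("scene",uv+[.85,.55],.074);print("endplate far face",P.round(4),P.mean(0).round(4))
E
```

```text
[[0.5124 0.1689 0.072 ]
 [0.5145 0.2107 0.072 ]] [0.5135 0.1898 0.072 ] 0.0419 87.04503571141251
[[0.516  0.1691 0.072 ]
 [0.5182 0.2108 0.072 ]] [0.5171 0.1899 0.072 ] 0.0418 86.97733597575207
endplate far face [[0.6507 0.1673 0.074 ]
 [0.6524 0.2083 0.074 ]] [0.6516 0.1878 0.074 ]
```

```bash
python3 - <<'E'
from h import *
s,R,yaw=state()
p=np.load("pics/topf1.npz")["p"].copy()
c=s['ee_pos'];th=np.radians(yaw-90);ux=np.array([np.cos(th),np.sin(th),0]);uy=np.array([-ux[1],ux[0],0])
b=c-[0,0,.025]
pts=[b-ux*.01+uy*a+np.array([0,0,h]) for a in(-.021,.021) for h in(0,.06)]
q=proj("top",pts);print(q.round(1))
x0,y0=170,165
big=cv2.resize(np.ascontiguousarray(p[y0:y0+35,x0:x0+45,::-1]),None,fx=15,fy=15,interpolation=cv2.INTER_CUBIC)
for u,v in q: cv2.circle(big,(int((u-x0+.5)*15),int((v-y0+.5)*15)),3,(0,0,255),-1)
cv2.imwrite("pics/f1t.png",big)
E
```

```text
t6.33 p [573.3 190.9 128.3] xdir 88.03 tilt [-0.    -0.001 -1.   ] F [ 0.3  0.1 -1.6] w 48.8
[[190.5 180.8]
 [186.7 178. ]
 [178.  180.2]
 [173.6 177.4]]
```

View pics/f1t.png

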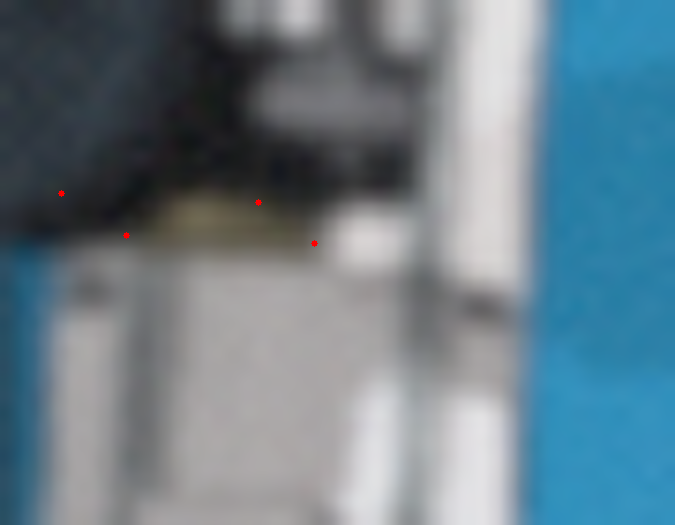

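```bash
python3 - <<'E'
from h import *
p=np.load("pics/top0.npz")["p"]
x0,y0=170,140
big=cv2.resize(np.ascontiguousarray(p[y0:y0+90,x0:x0+42,::-1]),None,fx=14,fy=14,interpolation=cv2.INTER_CUBIC)
for i in range(0,42,5): cv2.putText(big,str(x0+i),(i*14,10),0,.35,(0,0,255),1)
A=big[:630];B=big[630:];cv2.imwrite("pics/t0z.png",cv2.resize(big[10*14:],(504,960))[:600] if 0 else np.hstack([A[:,:],B[:630]])[:600, :])
print(A.shape,B.shape)
cv2.imwrite("pics/t0a.png",big[30*14:72*14])
E
```

```text
(630, 588, 3) (630, 588, 3)
```

View pics/t0a.png

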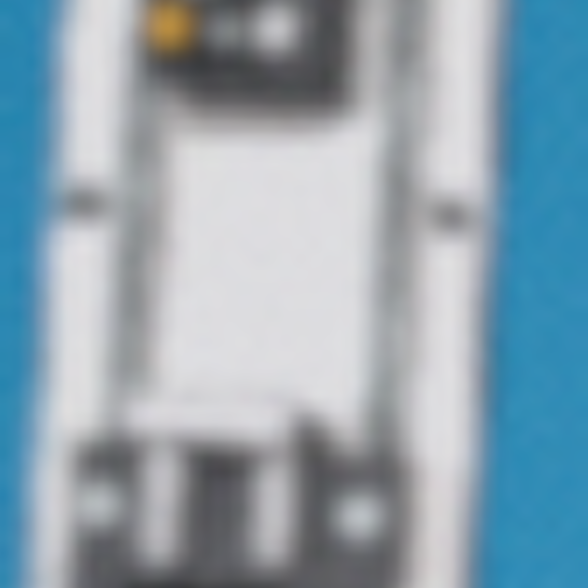

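```bash
python3 - <<'E'
from h import *
print("plate",ray("top",(184.5,198.3),.072).round(4))
f=lambda x,y:(170+x/14-.5,170+y/14-.5)
print("floor edges y=250",ray("top",[f(162,250),f(376,250)],.012).round(4))
print("rail outer/inner?",ray("top",[f(128,250),f(412,250)],.024).round(4))
print("dots",ray("top",[f(85,203),f(449,214)],.012).round(4))
E
```

```text
plate [[0.5064 0.1955 0.072 ]]
floor edges y=250 [[0.5516 0.222  0.012 ]
 [0.5523 0.1673 0.012 ]]
rail outer/inner? [[0.55   0.2278 0.024 ]
 [0.5508 0.1559 0.024 ]]
dots [[0.5635 0.242  0.012 ]
 [0.5618 0.1488 0.012 ]]
```

```bash
python3 - <<'E'
from h import *
f=lambda x,y:(335+x/12-.5,160+y/12-.5)
A=ray("scene",[f(330,258),f(430,325)],.012);B=ray("scene",[f(215,318),f(400,458)],.024)
print("+y floor edge",A.round(4),"\n-y rail inner top",B.round(4))
# base near edge (top edge z=.012): bright boundary
print(ray("scene",[f(0,318),f(255,500),f(385,598)],.012).round(4), ray("scene",[f(0,318),f(255,500),f(385,598)],.0).round(4))
# cell b -x? cell bottom front-left edges: cell -x face left bottom (413,458), top-left (440,320)
E
```

```text
+y floor edge [[0.5155 0.2205 0.012 ]
 [0.5523 0.2214 0.012 ]] 
-y rail inner top [[0.5245 0.1646 0.024 ]
 [0.5944 0.1627 0.024 ]]
[[0.4799 0.129  0.012 ]
 [0.5748 0.1314 0.012 ]
 [0.6218 0.1312 0.012 ]] [[0.47   0.14   0.    ]
 [0.5662 0.1424 0.    ]
 [0.6138 0.1422 0.    ]]
```

```bash
python3 -c "
from h import *
go(573,192.8,64,88.1,5)"
```

```text
t6.33 p [573.3 190.9 128.3] xdir 88.03 tilt [-0.    -0.001 -1.   ] F [ 0.3  0.1 -1.6] w 48.8
dist mm 64.3 total tool [ 0.19 -0.03  6.43] turn -0.1
[0.04, -0.01, 1.29] -0.01
[0.04, -0.01, 1.29] -0.01
[0.04, -0.01, 1.29] -0.01
[0.04, -0.01, 1.29] -0.01
[0.04, -0.01, 1.29] -0.01
```

Emit:
play_rows --pt "0.2 -0.4 0.5 0 1" --pt "0 0 1.5 0 1" --pt "0 0 1.5 0 1" --pt "0 0 1.5 0 1" --pt "0 0 1.4 0 1"

```text
t: 6.75
ee_pos: [0.5687, 0.1946, 0.0632]
eef_rot: [-2.257, -2.185, 0.001]
wrist_force: [-0.5, 0.4, -0.0]
grip_width: 0.0496
```

Emit:
play_rows --pt "0 0 0 0 1" --pt "0 0 0 0 1" --pt "0 0 0 0 1" --pt "0 0 0 0 1" --pt "0 0 0 0 1"

```text
t: 7.17
ee_pos: [0.5703, 0.1949, 0.0654]
eef_rot: [2.256, 2.185, 0.003]
wrist_force: [-0.3, 0.5, -0.1]
grip_width: 0.0488
```

```bash
python3 -c "
from h import *
go(570,192.8,64,88.1,1)
shot('f2',(165,155,210,215),(335,150,400,210),9)"
```

```text
t7.17 p [570.3 194.9  65.4] xdir 88.15 tilt [ 0.002  0.001 -1.   ] F [-0.3  0.5 -0.1] w 48.8
dist mm 2.6 total tool [-0.22 -0.02  0.14] turn 0.1
[-0.22, -0.02, 0.14] 0.05
(540, 998, 3)
```

View pics/f2.png

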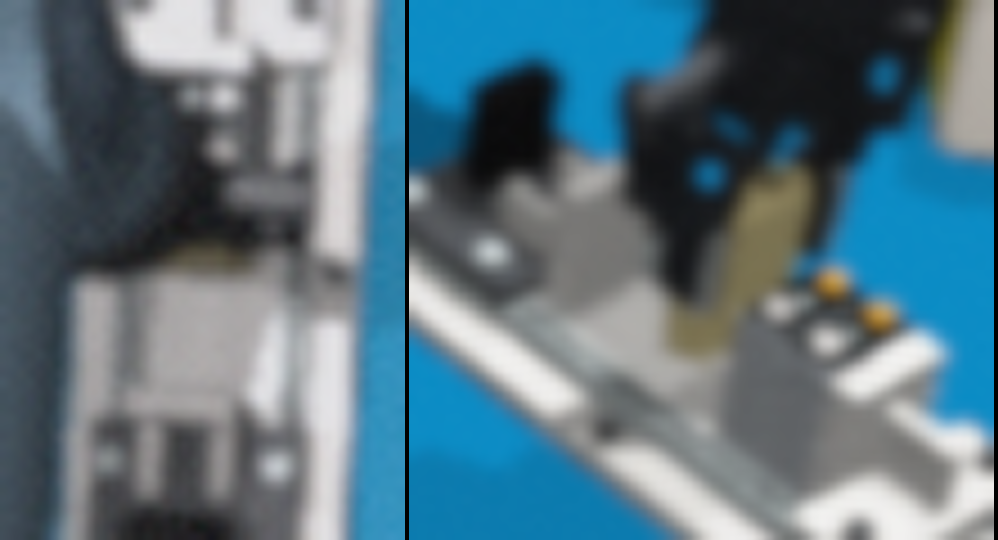

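```bash
python3 - <<'E'
from h import *
s,R,yaw=state()
c=s['ee_pos'];th=np.radians(yaw-90);ux=np.array([np.cos(th),np.sin(th),0]);uy=np.array([-ux[1],ux[0],0])
b=c-[0,0,.025]-ux*.0025
for n,x0,y0,w,h in(("scene",358,165,32,32),("top",170,168,32,32)):
    p=np.load(f"pics/{n}f2.npz")["p"].copy()
    big=cv2.resize(np.ascontiguousarray(p[y0:y0+h,x0:x0+w,::-1]),None,fx=12,fy=12,interpolation=cv2.INTER_CUBIC)
    def dot(P,col):
        u,v=proj(n,P)[0];cv2.circle(big,(int((u-x0+.5)*12),int((v-y0+.5)*12)),2,col,-1)
    for a in(-.021,.021):
        for e in(-.01,.01):
            for hh in(0,.06): dot(b+ux*e+uy*a+np.array([0,0,hh]),(0,0,255) if hh==0 else (255,0,255))
    for a in(-.025,.025): dot(b+uy*a,(0,255,0))
    cv2.imwrite(f"pics/f2{n}.png",big)
a=cv2.imread("pics/f2scene.png");t=cv2.imread("pics/f2top.png");cv2.imwrite("pics/f2o.png",np.hstack([a,t]))
E
```

```text
t7.27 p [569.9 194.9  65.1] xdir 88.16 tilt [ 0.001  0.001 -1.   ] F [ 0.3 -1.  -0.8] w 48.8
```

View pics/f2o.png

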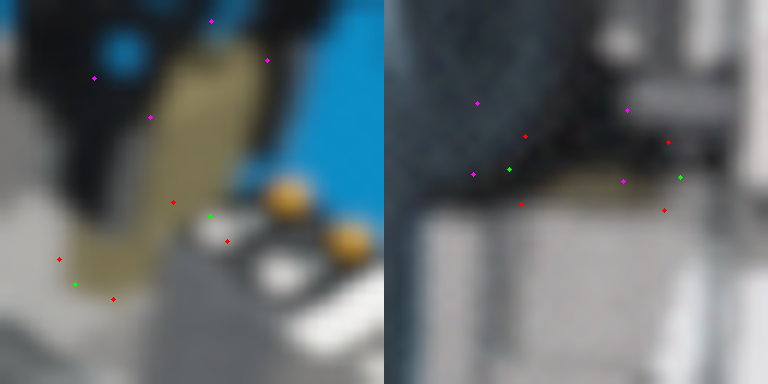

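Emit:
play_rows --pt "-0.25 0 0 0 1" --pt "0 0 0.5 0 1" --pt "0 0 0.5 0 1" --pt "0 0 0.2 0 1" --pt "0 0 0.2 0 1"

```text
t: 7.68
ee_pos: [0.5686, 0.1919, 0.0494]
eef_rot: [-2.256, -2.185, 0.002]
wrist_force: [-0.8, 0.7, -0.6]
grip_width: 0.0491
```

Emit:
play_rows --pt "0 0 0.2 0 1" --pt "0 0 0.2 0 1" --pt "0 0 0.2 0 1" --pt "0 0 0.2 0 1" --pt "0 0 0 0 1"

```text
t: 8.1
ee_pos: [0.5689, 0.1921, 0.0418]
eef_rot: [-2.256, -2.185, 0.001]
wrist_force: [0.6, -0.2, -0.2]
grip_width: 0.049
```

```bash
python3 -c "
from h import *
go(570,192.3,37,88.1,1)
shot('f3',(165,155,210,215),(335,150,400,210),9)
state()"
```

```text
t8.10 p [568.9 192.1  41.8] xdir 88.17 tilt [-0.001 -0.    -1.   ] F [ 0.6 -0.2 -0.2] w 49.0
dist mm 4.9 total tool [0.02 0.11 0.48] turn 0.1
[0.02, 0.11, 0.48] 0.07
(540, 998, 3)
t8.20 p [569.2 192.1  42.2] xdir 88.16 tilt [-0. -0. -1.] F [ 0.2 -0.8 -0.7] w 48.9
```

View pics/f3.png

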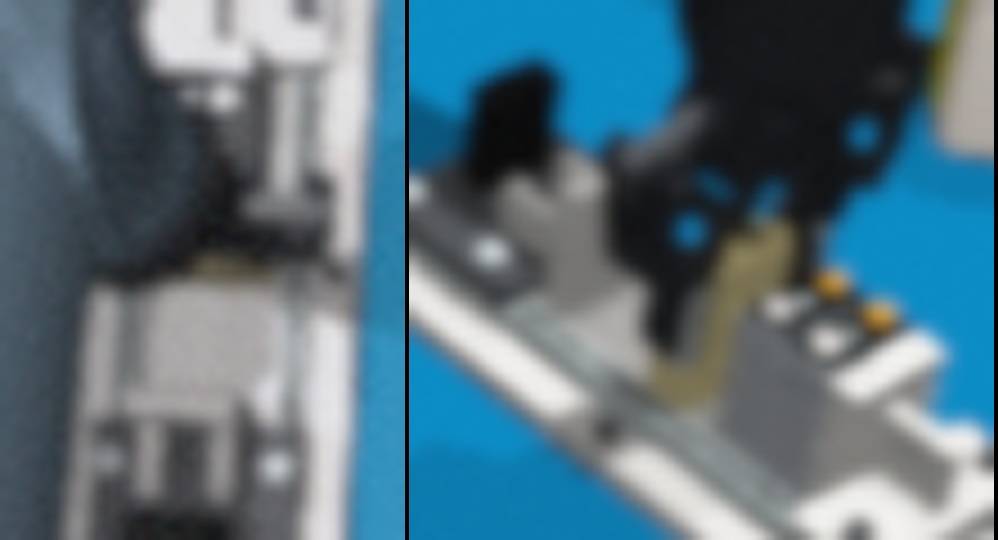

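Emit:
play_rows --pt "0 0 0.15 0 1" --pt "0 0 0.15 0 1" --pt "0 0 0.1 0 1" --pt "0 0 0.05 0 1" --pt "0 0 0 0 1"

```text
t: 8.62
ee_pos: [0.5691, 0.1921, 0.0376]
eef_rot: [-2.257, -2.185, 0.001]
wrist_force: [0.4, 0.0, -0.1]
grip_width: 0.0489
```

Emit:
play_rows --pt "0 0 0.05 0 1" --pt "0 0 0.05 0 1" --pt "0 0 0 0 1" --pt "0 0 0 0 1" --pt "0 0 0 0 1"

```text
t: 9.03
ee_pos: [0.5693, 0.1921, 0.037]
eef_rot: [-2.257, -2.185, -0.0]
wrist_force: [-0.8, 0.5, 2.5]
grip_width: 0.0489
```

Emit:
play_rows --pt "0 0.1 0 0 1" --pt "0 0.1 0 0 1" --pt "0 0.1 0 0 1" --pt "0 0.1 0 0 1" --pt "0 0 0 0 1"

```text
t: 9.45
ee_pos: [0.573, 0.1923, 0.0371]
eef_rot: [-2.256, -2.185, 0.0]
wrist_force: [-1.6, -0.7, 5.8]
grip_width: 0.0489
```

Emit:
play_rows --pt "0 0.1 0 0 1" --pt "0 0.1 0 0 1" --pt "0 0 0 0 1" --pt "0 0 0 0 1" --pt "0 0 0 0 1"

```text
t: 9.87
ee_pos: [0.575, 0.1922, 0.037]
eef_rot: [-2.256, -2.185, 0.0]
wrist_force: [-1.9, -1.7, 6.2]
grip_width: 0.0492
```

```bash
python3 -c "
from h import *
state()
shot('f4',(165,155,210,215),(335,150,400,210),9)
state()"
```

```text
t9.87 p [575.  192.2  37. ] xdir 88.17 tilt [-0.001  0.    -1.   ] F [-1.9 -1.7  6.2] w 49.2
(540, 998, 3)
t9.97 p [575.  192.3  37. ] xdir 88.17 tilt [-0.001  0.    -1.   ] F [-2.4  0.8  6. ] w 48.7
```

View pics/f4.png

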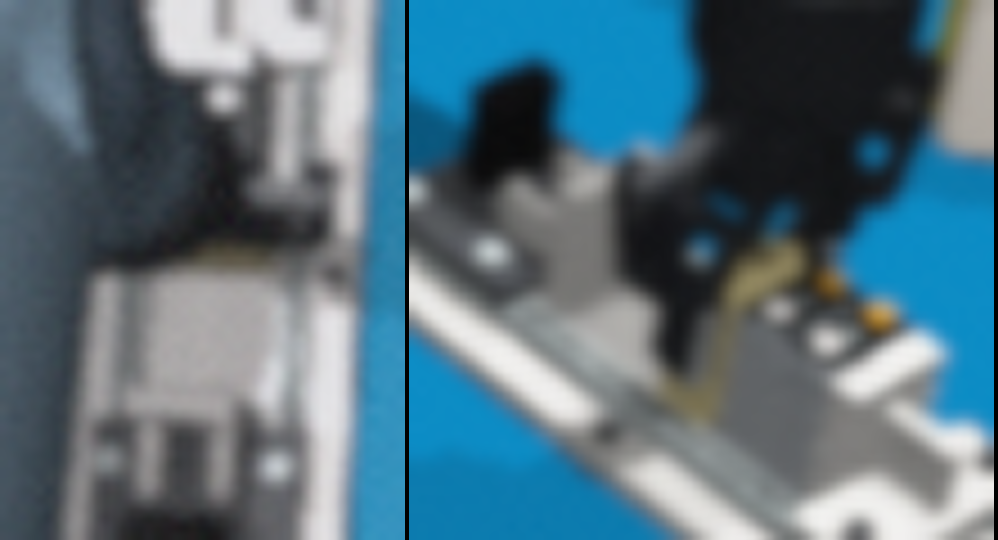

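Emit:
play_rows --pt "0 0.1 -0.02 0 1" --pt "0 0.1 0 0 1" --pt "0 0.1 0 0 1" --pt "0 0 0 0 1" --pt "0 0 0 0 1"

```text
t: 10.38
ee_pos: [0.5786, 0.1921, 0.0371]
eef_rot: [2.257, 2.185, 0.001]
wrist_force: [-2.7, 1.0, 2.9]
grip_width: 0.0486
```

Emit:
play_rows --pt "0 0.1 0 0 1" --pt "0 0.1 0 0 1" --pt "0 0 0 0 1" --pt "0 0 0 0 1" --pt "0 0 0 0 1"

```text
t: 10.8
ee_pos: [0.5804, 0.1919, 0.0371]
eef_rot: [2.257, 2.185, 0.001]
wrist_force: [-2.0, 0.3, 5.1]
grip_width: 0.0493
```

Emit:
play_rows --pt "0 0.1 0 0 1" --pt "0 0.05 0 0 1" --pt "0 0 0 0 1" --pt "0 0 0 0 1" --pt "0 0 0 0 1"

```text
t: 11.22
ee_pos: [0.5816, 0.1918, 0.037]
eef_rot: [-2.257, -2.185, 0.0]
wrist_force: [-2.0, 0.3, 4.8]
grip_width: 0.049
```

```bash
python3 -c "
from h import *
state()
shot('f5',(165,155,210,215),(335,150,400,210),9)
state()"
```

```text
t11.22 p [581.6 191.8  37. ] xdir 88.16 tilt [-0.  0. -1.] F [-2.   0.3  4.8] w 49.0
(540, 998, 3)
t11.32 p [581.6 191.8  37.1] xdir 88.16 tilt [-0.  0. -1.] F [-2.7 -0.4  4.9] w 48.9
```

View pics/f5.png

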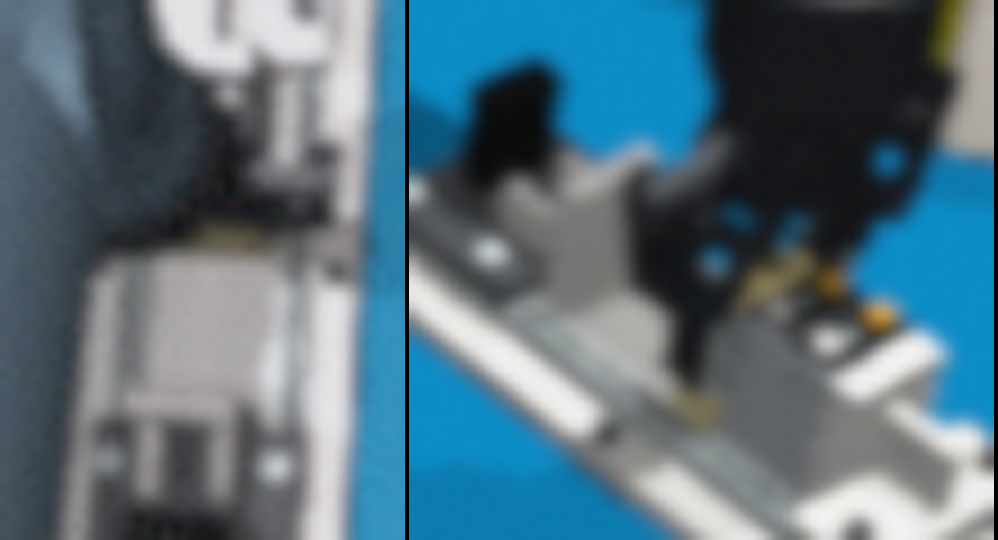

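Emit:
play_rows --pt "0 0.1 0 0 1" --pt "0 0 0 0 1" --pt "0 0 0 0 1" --pt "0 0.1 0 0 1" --pt "0 0 0 0 1"

```text
t: 11.73
ee_pos: [0.5819, 0.1917, 0.037]
eef_rot: [-2.255, -2.183, 0.005]
wrist_force: [-5.6, -0.1, 8.8]
grip_width: 0.0492
```

Emit:
play_rows --pt "0 0.1 0 0 1" --pt "0 0 0 0 1" --pt "0 0 0 0 1" --pt "0 0 0 0 1" --pt "0 0 0 0 1"

```text
t: 12.15
ee_pos: [0.5819, 0.1917, 0.037]
eef_rot: [-2.254, -2.183, 0.007]
wrist_force: [-7.5, 0.6, 10.1]
grip_width: 0.0495
```

Emit:
play_rows --pt "0 -0.2 0 0 1" --pt "0 0 0 0 -1" --pt "0 0 0 0 -1" --pt "0 0 0 0 -1" --pt "0 0 0 0 -1"

```text
t: 12.57
ee_pos: [0.5831, 0.1912, 0.0366]
eef_rot: [2.257, 2.184, -0.0]
wrist_force: [1.7, 0.3, 0.1]
grip_width: 0.0851
```

Emit:
play_rows --pt "0 0 0 0 -1" --pt "0 0 -0.6 0 -1" --pt "0 0 -2.5 0 -1" --pt "0 0 -3 0 -1" --pt "0 0 -3.5 0 -1"

```text
t: 12.98
ee_pos: [0.5812, 0.1911, 0.1325]
eef_rot: [-2.256, -2.185, 0.006]
wrist_force: [0.7, 0.4, 0.2]
grip_width: 0.0852
```

```bash
python3 -c "
from h import *
go(546,-191.5,130,66.7,15)
shot('f6',(165,140,215,215),(335,150,400,210),9)
"
```

```text
t12.98 p [581.2 191.1 132.5] xdir 88.16 tilt [-0.004 -0.002 -1.   ] F [0.7 0.4 0.2] w 85.2
dist mm 384.2 total tool [-38.35  -2.29   0.34] turn 21.5
[-2.56, -0.15, 0.02] 1.43
[-2.56, -0.09, 0.02] 1.43
[-2.56, -0.02, 0.02] 1.43
[-2.56, 0.04, 0.02] 1.43
[-2.56, 0.1, 0.02] 1.43
[-2.56, 0.17, 0.02] 1.43
[-2.55, 0.23, 0.02] 1.43
[-2.54, 0.29, 0.02] 1.43
[-2.54, 0.36, 0.02] 1.43
[-2.53, 0.42, 0.02] 1.43
[-2.51, 0.48, 0.02] 1.43
[-2.5, 0.55, 0.02] 1.43
[-2.49, 0.61, 0.02] 1.43
[-2.47, 0.67, 0.02] 1.43
[-2.45, 0.73, 0.02] 1.43
(675, 1043, 3)
```

View pics/f6.png

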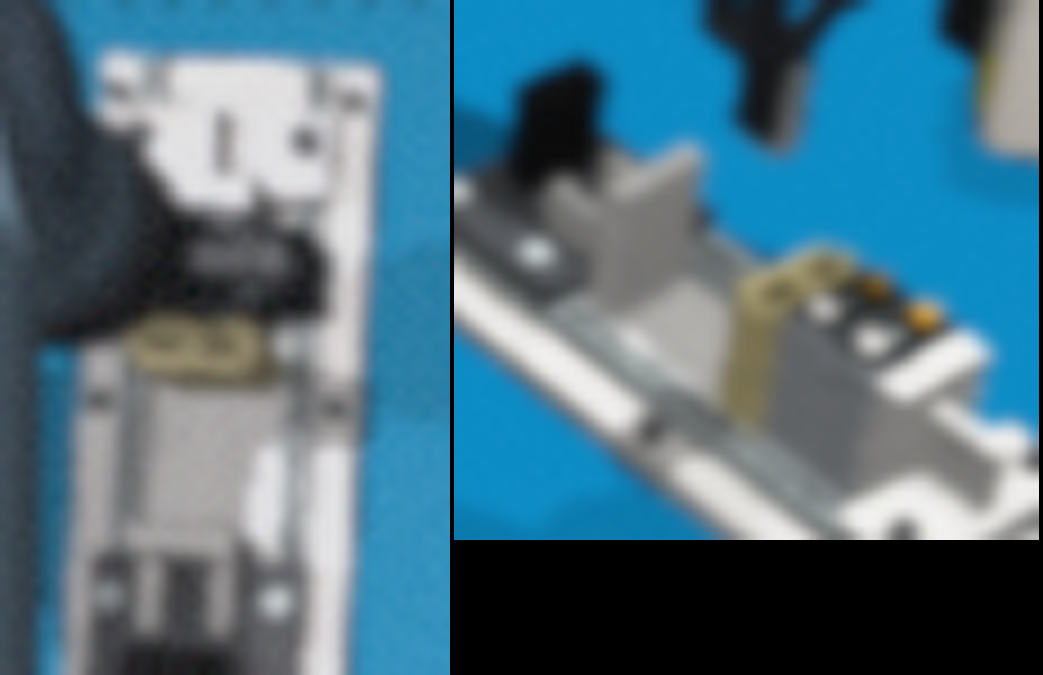

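Emit:
play_rows --pt "-2.5 -0.1 0 1.4 -1" --pt "-2.6 -0.1 0 1.4 -1" --pt "-2.6 0 0 1.4 -1" --pt "-2.6 0 0 1.4 -1" --pt "-2.6 0.1 0 1.4 -1"

```text
t: 13.5
ee_pos: [0.5701, 0.0611, 0.1322]
eef_rot: [-2.387, -2.041, 0.002]
wrist_force: [0.3, -0.0, 0.4]
grip_width: 0.0851
```

Emit:
play_rows --pt "-2.6 0.2 0 1.4 -1" --pt "-2.6 0.2 0 1.4 -1" --pt "-2.5 0.3 0 1.4 -1" --pt "-2.5 0.4 0 1.4 -1" --pt "-2.5 0.4 0 1.5 -1"

```text
t: 13.92
ee_pos: [0.5591, -0.0662, 0.1323]
eef_rot: [-2.509, -1.889, 0.002]
wrist_force: [-0.2, -0.9, -0.8]
grip_width: 0.0854
```

Emit:
play_rows --pt "-2.5 0.5 0 1.5 -1" --pt "-2.5 0.5 0 1.5 -1" --pt "-2.5 0.6 0 1.5 -1" --pt "-2.5 0.7 0 1.4 -1" --pt "-2.3 0.7 0 1.4 -1"

```text
t: 14.33
ee_pos: [0.5473, -0.1926, 0.1323]
eef_rot: [-2.625, -1.724, 0.002]
wrist_force: [1.1, -0.7, -0.2]
grip_width: 0.0855
```

Emit:
play_rows --pt "0 0 1 0 -1" --pt "0 0 1 0 -1" --pt "0 0 1 0 -1" --pt "0 0 0.5 0 -1" --pt "0 0 0 0 -1"

```text
t: 14.75
ee_pos: [0.5474, -0.188, 0.0954]
eef_rot: [-2.617, -1.73, 0.005]
wrist_force: [-0.8, 0.5, 0.0]
grip_width: 0.0856
```

```bash
python3 -c "
from h import *
go(545,-190.5,31,66.7,5)
"
```

```text
t14.75 p [ 547.4 -188.    95.4] xdir 66.92 tilt [-0.005  0.002 -1.   ] F [-0.8  0.5  0. ] w 85.6
dist mm 64.5 total tool [-0.32 -0.09  6.44] turn 0.2
[-0.06, -0.02, 1.29] 0.04
[-0.06, -0.02, 1.29] 0.04
[-0.06, -0.02, 1.29] 0.04
[-0.06, -0.02, 1.29] 0.04
[-0.06, -0.02, 1.29] 0.04
```

Emit:
play_rows --pt "-0.3 -0.1 0.8 0.2 -1" --pt "0 0 1.2 0 -1" --pt "0 0 1.2 0 -1" --pt "0 0 1 0 -1" --pt "0 0 0 0 -1"

```text
t: 15.17
ee_pos: [0.5446, -0.1918, 0.053]
eef_rot: [-2.623, -1.722, 0.006]
wrist_force: [0.1, -0.7, -0.3]
grip_width: 0.0854
```

```bash
python3 -c "
from h import *
go(545,-190.5,31,66.7,1)
shot('h4',None,(230,180,310,270),7)
"
```

```text
t15.17 p [ 544.6 -191.8   53. ] xdir 66.59 tilt [-0.005  0.001 -1.   ] F [ 0.1 -0.7 -0.3] w 85.4
dist mm 22.0 total tool [ 0.14 -0.    2.2 ] turn -0.1
[0.14, -0.0, 2.2] -0.11
(630, 564, 3)
```

View pics/h4.png

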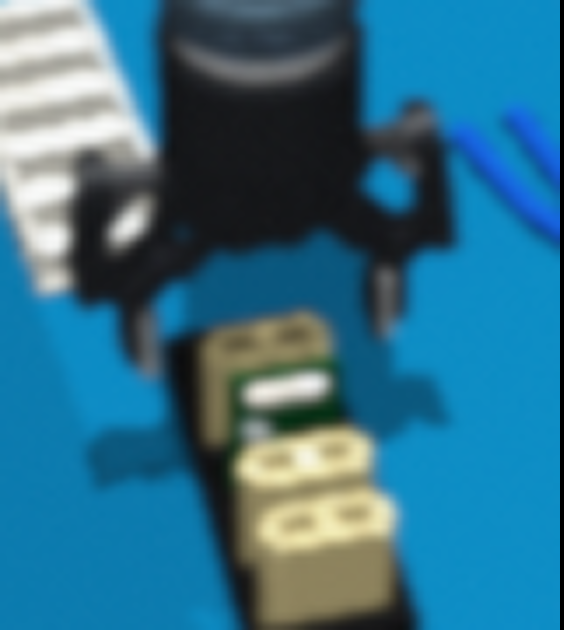

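Emit:
play_rows --pt "0.1 0 1 0 -1" --pt "0 0 0.8 0 -1" --pt "0 0 0.4 0 -1" --pt "0 0 0 0 1" --pt "0 0 0 0 1"

```text
t: 15.63
ee_pos: [0.547, -0.192, 0.0336]
eef_rot: [-2.626, -1.724, 0.001]
wrist_force: [-0.0, 0.2, -0.3]
grip_width: 0.0639
```

Emit:
play_rows --pt "0 0 0 0 1" --pt "0 0 0 0 1" --pt "0 0 0 0 1" --pt "0 0 0 0 1" --pt "0 0 0 0 1"

```text
t: 16.05
ee_pos: [0.5478, -0.1922, 0.0346]
eef_rot: [2.625, 1.723, 0.001]
wrist_force: [0.3, -0.8, 2.5]
grip_width: 0.0489
```

```bash
python3 -c "
from h import *
state()
shot('g2',None,(230,180,310,270),7)
"
```

```text
t16.05 p [ 547.8 -192.2   34.6] xdir 66.56 tilt [ 0.001 -0.    -1.   ] F [ 0.3 -0.8  2.5] w 48.9
(630, 564, 3)
```

View pics/g2.png

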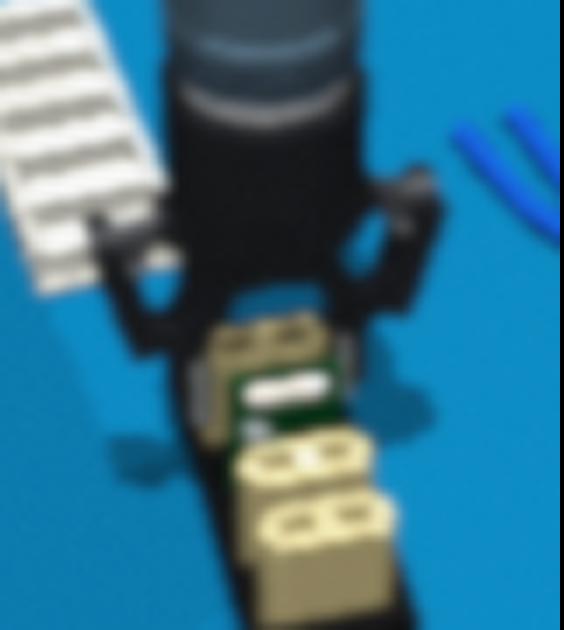

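Emit:
play_rows --pt "0 0 -0.8 0 1" --pt "0 0 -1.5 0 1" --pt "0 0 -2.5 0 1" --pt "0 0 -2.5 0 1" --pt "0 0 -2.5 0 1"

```text
t: 16.52
ee_pos: [0.5461, -0.1917, 0.1326]
eef_rot: [-2.625, -1.723, 0.003]
wrist_force: [0.0, -0.3, -1.3]
grip_width: 0.0491
```

```bash
python3 -c "
from h import *
go(554,192.5,132,88.15,15)"
```

```text
t16.52 p [ 546.1 -191.7  132.6] xdir 66.55 tilt [-0.002  0.    -1.   ] F [ 0.  -0.3 -1.3] w 49.1
dist mm 384.3 total tool [ 35.56 -14.56   0.07] turn -21.6
[2.37, -0.97, 0.0] -1.44
[2.39, -0.91, 0.0] -1.44
[2.42, -0.85, 0.0] -1.44
[2.44, -0.79, 0.0] -1.44
[2.46, -0.73, 0.0] -1.44
[2.47, -0.67, 0.0] -1.44
[2.49, -0.6, 0.0] -1.44
[2.5, -0.54, 0.0] -1.44
[2.52, -0.48, 0.0] -1.44
[2.53, -0.41, 0.0] -1.44
[2.54, -0.35, 0.0] -1.44
[2.55, -0.29, 0.0] -1.44
[2.55, -0.22, 0.0] -1.44
[2.56, -0.16, 0.0] -1.44
[2.56, -0.09, 0.0] -1.44
```

Emit:
play_rows --pt "2.4 -1 0 -1.4 1" --pt "2.4 -0.9 0 -1.4 1" --pt "2.4 -0.9 0 -1.4 1" --pt "2.4 -0.8 0 -1.4 1" --pt "2.5 -0.7 0 -1.4 1"

```text
t: 16.93
ee_pos: [0.5486, -0.0624, 0.1321]
eef_rot: [-2.515, -1.881, 0.001]
wrist_force: [1.2, -0.1, -1.2]
grip_width: 0.0491
```

Emit:
play_rows --pt "2.5 -0.7 0 -1.5 1" --pt "2.5 -0.6 0 -1.5 1" --pt "2.5 -0.5 0 -1.5 1" --pt "2.5 -0.5 0 -1.5 1" --pt "2.5 -0.4 0 -1.5 1"

```text
t: 17.35
ee_pos: [0.5515, 0.0656, 0.132]
eef_rot: [-2.386, -2.043, 0.002]
wrist_force: [0.5, 0.2, -0.5]
grip_width: 0.0486
```

Emit:
play_rows --pt "2.5 -0.4 0 -1.4 1" --pt "2.5 -0.3 0 -1.4 1" --pt "2.6 -0.2 0 -1.4 1" --pt "2.6 -0.2 0 -1.4 1" --pt "2.6 -0.1 0 -1.5 1"

```text
t: 17.77
ee_pos: [0.5532, 0.1941, 0.1319]
eef_rot: [-2.255, -2.186, 0.002]
wrist_force: [0.9, -0.2, -0.9]
grip_width: 0.0491
```

Emit:
play_rows --pt "0 0 0.6 0 1" --pt "0 0 0.8 0 1" --pt "0 0 0.8 0 1" --pt "0 0 0.4 0 1" --pt "0 0 0 0 1"

```text
t: 18.18
ee_pos: [0.5528, 0.1904, 0.1041]
eef_rot: [-2.26, -2.182, 0.007]
wrist_force: [-1.2, -0.4, -1.5]
grip_width: 0.0489
```

```bash
python3 -c "
from h import *
go(554,192.5,54,88.15,1)
shot('f7',(165,140,215,215),(335,150,400,210),8)"
```

```text
t18.18 p [552.8 190.4 104.1] xdir 87.99 tilt [-0.004 -0.003 -1.   ] F [-1.2 -0.4 -1.5] w 48.9
dist mm 50.2 total tool [0.23 0.13 5.01] turn -0.2
[0.23, 0.13, 5.01] -0.16
(600, 928, 3)
```

View pics/f7.png

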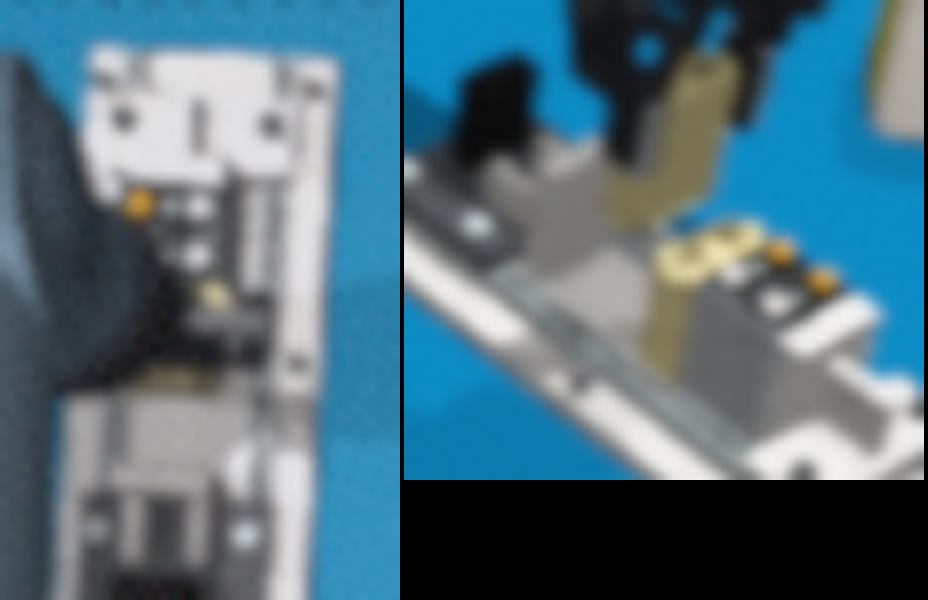

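Emit:
play_rows --pt "0.1 0 0.8 -0.2 1" --pt "0 0 1.2 0 1" --pt "0 0 1.2 0 1" --pt "0 0 0.8 0 1" --pt "0 0 0 0 1"

```text
t: 18.7
ee_pos: [0.5517, 0.1933, 0.0628]
eef_rot: [-2.251, -2.188, 0.009]
wrist_force: [-0.8, 0.6, -1.1]
grip_width: 0.0492
```

Emit:
play_rows --pt "0 0 0 0 1" --pt "0 0 0 0 1" --pt "0 0 0 0 1" --pt "0 0 0 0 1" --pt "0 0 0 0 1"

```text
t: 19.12
ee_pos: [0.5547, 0.1943, 0.0666]
eef_rot: [2.253, 2.189, 0.002]
wrist_force: [0.1, 0.2, -0.3]
grip_width: 0.0491
```

```bash
python3 -c "
from h import *
go(554,192.5,46,88.15,1)"
```

```text
t19.12 p [554.7 194.3  66.6] xdir 88.36 tilt [ 0.001  0.001 -1.   ] F [ 0.1  0.2 -0.3] w 49.1
dist mm 20.7 total tool [-0.18 -0.07  2.06] turn 0.2
[-0.18, -0.07, 2.06] 0.21
```

Emit:
play_rows --pt "-0.2 0 0.3 0.2 1" --pt "0 0 0.6 0 1" --pt "0 0 0.5 0 1" --pt "0 0 0.4 0 1" --pt "0 0 0.2 0 1"

```text
t: 19.53
ee_pos: [0.5533, 0.1918, 0.0448]
eef_rot: [-2.256, -2.185, 0.003]
wrist_force: [0.2, 0.1, -0.9]
grip_width: 0.0488
```

Emit:
play_rows --pt "0 0 0.2 0 1" --pt "0 0 0.2 0 1" --pt "0 0 0.1 0 1" --pt "0 0 0 0 1" --pt "0 0 0 0 1"

```text
t: 19.95
ee_pos: [0.5543, 0.1922, 0.0411]
eef_rot: [2.257, 2.185, 0.0]
wrist_force: [-0.4, -0.4, -1.1]
grip_width: 0.0491
```

Now a little lower, then slide to the first filler.

Emit:
play_rows --pt "0 0 0.05 0 1" --pt "0 0.1 0 0 1" --pt "0 0.1 0 0 1" --pt "0 0.1 0 0 1" --pt "0 0 0 0 1"

```text
t: 20.37
ee_pos: [0.5576, 0.192, 0.0406]
eef_rot: [2.257, 2.185, 0.001]
wrist_force: [0.6, -0.2, -0.3]
grip_width: 0.0488
```

Emit:
play_rows --pt "0 0.1 0 0 1" --pt "0 0.1 0 0 1" --pt "0 0.1 0 0 1" --pt "0 0 0 0 1" --pt "0 0 0 0 1"

```text
t: 20.78
ee_pos: [0.5605, 0.192, 0.0406]
eef_rot: [2.257, 2.185, 0.001]
wrist_force: [0.0, 1.4, 0.7]
grip_width: 0.0487
```

Emit:
play_rows --pt "0 0.1 0 0 1" --pt "0 0 0 0 1" --pt "0 0.1 0 0 1" --pt "0 0 0 0 1" --pt "0 0 0 0 1"

```text
t: 21.2
ee_pos: [0.5618, 0.192, 0.0406]
eef_rot: [-2.256, -2.185, 0.001]
wrist_force: [-2.4, 0.3, 2.0]
grip_width: 0.0489
```

Emit:
play_rows --pt "0 0.1 0 0 1" --pt "0 0.1 0 0 1" --pt "0 0 0 0 1" --pt "0 0 0 0 1" --pt "0 0 0 0 1"

```text
t: 21.62
ee_pos: [0.562, 0.192, 0.0406]
eef_rot: [-2.254, -2.184, 0.005]
wrist_force: [-7.5, -0.1, 8.0]
grip_width: 0.049
```

Emit:
play_rows --pt "0 -0.2 0 0 1" --pt "0 0 0 0 -1" --pt "0 0 0 0 -1" --pt "0 0 0 0 -1" --pt "0 0 0 0 -1"

```text
t: 22.03
ee_pos: [0.5626, 0.1916, 0.0403]
eef_rot: [2.257, 2.185, 0.001]
wrist_force: [-0.4, 0.2, -0.5]
grip_width: 0.0852
```

Emit:
play_rows --pt "0 0 0 0 -1" --pt "0 0 -0.6 0 -1" --pt "0 0 -2.5 0 -1" --pt "0 0 -3 0 -1" --pt "0 0 -3 0 -1"

```text
t: 22.45
ee_pos: [0.5615, 0.1914, 0.132]
eef_rot: [-2.257, -2.185, 0.003]
wrist_force: [0.8, -0.1, -0.3]
grip_width: 0.0854
```

```bash
python3 -c "
from h import *
go(604,-215.5,132,66.6,15)
shot('f8',(165,140,215,215),(335,150,400,210),8)"
```

```text
t22.45 p [561.5 191.4 132. ] xdir 88.14 tilt [-0.002 -0.001 -1.   ] F [ 0.8 -0.1 -0.3] w 85.4
dist mm 409.1 total tool [-40.53   5.57   0.05] turn 21.5
[-2.7, 0.37, 0.0] 1.44
[-2.69, 0.44, 0.0] 1.44
[-2.68, 0.51, 0.0] 1.44
[-2.67, 0.57, 0.0] 1.44
[-2.65, 0.64, 0.0] 1.44
[-2.63, 0.71, 0.0] 1.44
[-2.62, 0.77, 0.0] 1.44
[-2.6, 0.84, 0.0] 1.44
[-2.57, 0.9, 0.0] 1.44
[-2.55, 0.97, 0.0] 1.44
[-2.53, 1.03, 0.0] 1.44
[-2.5, 1.09, 0.0] 1.44
[-2.47, 1.16, 0.0] 1.44
[-2.44, 1.22, 0.0] 1.44
[-2.41, 1.28, 0.0] 1.44
(600, 928, 3)
```

View pics/f8.png

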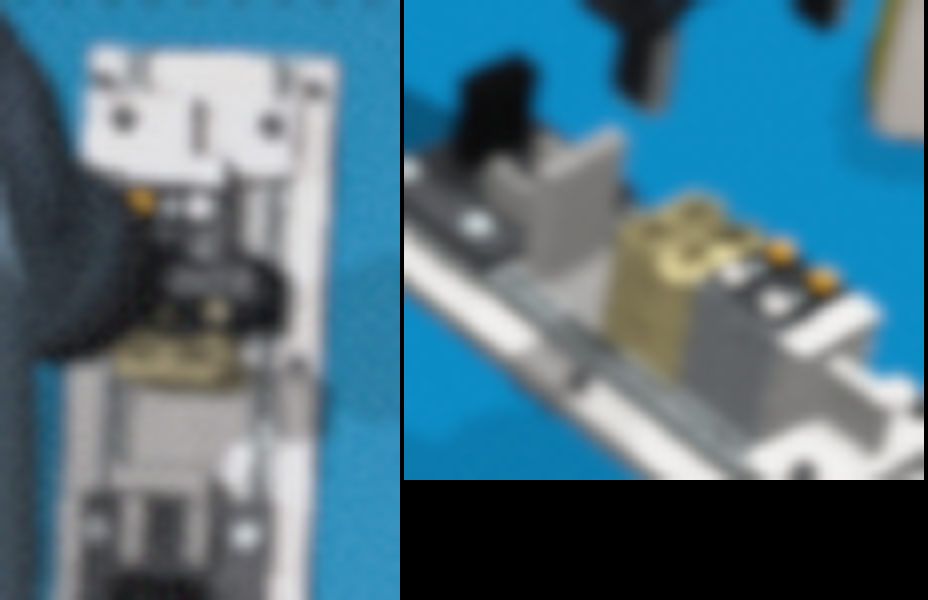

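```bash
python3 - <<'E'
from h import *
f=lambda x,y:(335+x/12-.5,160+y/12-.5)
print("cell edge top",ray("scene",[f(445,305)],.074).round(4),"bottom@.024",ray("scene",[f(413,460)],.024).round(4))
p=np.load("pics/scenef8.npz")["p"]
big=cv2.resize(np.ascontiguousarray(p[160:200,340:380,::-1]),None,fx=15,fy=15,interpolation=cv2.INTER_CUBIC)
cv2.imwrite("pics/f8z.png",big)
E
```

```text
cell edge top [[0.5953 0.167  0.074 ]] bottom@.024 [[0.597  0.1649 0.024 ]]
```

View pics/f8z.png

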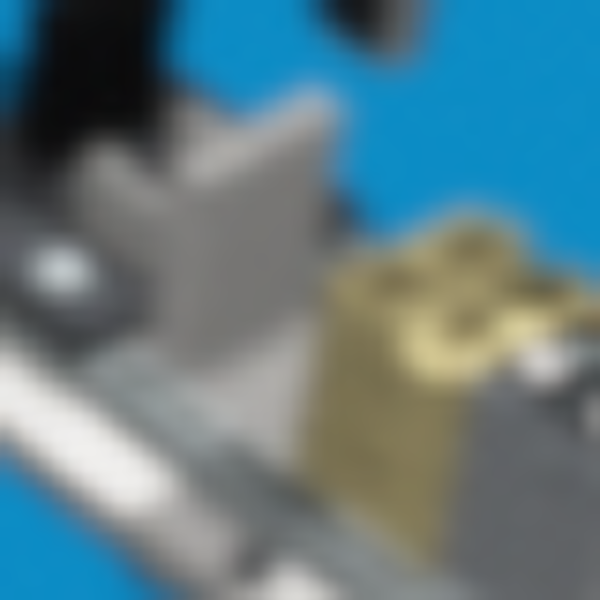

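Emit:
play_rows --pt "-2.7 0.4 0 1.4 -1" --pt "-2.7 0.4 0 1.4 -1" --pt "-2.7 0.5 0 1.4 -1" --pt "-2.7 0.6 0 1.4 -1" --pt "-2.7 0.6 0 1.4 -1"

```text
t: 22.97
ee_pos: [0.5759, 0.054, 0.1313]
eef_rot: [-2.387, -2.043, 0.0]
wrist_force: [1.5, -0.1, 0.3]
grip_width: 0.0855
```

Emit:
play_rows --pt "-2.6 0.7 0 1.4 -1" --pt "-2.6 0.7 0 1.4 -1" --pt "-2.6 0.8 0 1.4 -1" --pt "-2.6 0.9 0 1.4 -1" --pt "-2.5 1 0 1.5 -1"

```text
t: 23.38
ee_pos: [0.5898, -0.081, 0.1312]
eef_rot: [-2.509, -1.89, 0.001]
wrist_force: [0.3, 0.4, -0.0]
grip_width: 0.0852
```

Emit:
play_rows --pt "-2.5 1 0 1.5 -1" --pt "-2.5 1.1 0 1.5 -1" --pt "-2.5 1.1 0 1.5 -1" --pt "-2.4 1.2 0 1.4 -1" --pt "-2.3 1.2 0 1.4 -1"

```text
t: 23.8
ee_pos: [0.6034, -0.2147, 0.1311]
eef_rot: [-2.625, -1.726, 0.001]
wrist_force: [1.1, -0.4, 0.4]
grip_width: 0.0856
```

Emit:
play_rows --pt "0 0 1 0 -1" --pt "0 0 1 0 -1" --pt "0 0 1 0 -1" --pt "0 0 0.5 0 -1" --pt "0 0 0 0 -1"

```text
t: 24.22
ee_pos: [0.6024, -0.2101, 0.0937]
eef_rot: [-2.617, -1.73, 0.004]
wrist_force: [-0.9, 0.5, -0.6]
grip_width: 0.0853
```

```bash
python3 -c "
from h import *
go(602.5,-215.5,31,66.7,1)
"
```

```text
t24.22 p [ 602.4 -210.1   93.7] xdir 66.93 tilt [-0.005  0.003 -1.   ] F [-0.9  0.5 -0.6] w 85.3
dist mm 62.9 total tool [-0.5   0.26  6.27] turn 0.2
[-0.5, 0.26, 6.27] 0.23
```

Emit:
play_rows --pt "-0.4 0 0.8 0.2 -1" --pt "0 0 1.2 0 -1" --pt "0 0 1.2 0 -1" --pt "0 0 0.8 0 -1" --pt "0 0 0 0 -1"

```text
t: 24.63
ee_pos: [0.6, -0.2157, 0.0535]
eef_rot: [-2.623, -1.722, 0.005]
wrist_force: [-0.1, 0.8, -1.1]
grip_width: 0.0855
```

Emit:
play_rows --pt "0 0 0 0 -1" --pt "0 0 0 0 -1" --pt "0 0 0 0 -1" --pt "0 0 0 0 -1" --pt "0 0 0 0 -1"

```text
t: 25.05
ee_pos: [0.6026, -0.217, 0.0571]
eef_rot: [2.626, 1.723, 0.001]
wrist_force: [0.2, -0.8, 0.5]
grip_width: 0.0853
```

```bash
python3 -c "
from h import *
go(603.5,-215.5,31,66.7,1)
shot('h5',None,(230,180,310,270),7)
"
```

```text
t25.05 p [ 602.6 -217.    57.1] xdir 66.56 tilt [ 0.001 -0.    -1.   ] F [ 0.2 -0.8  0.5] w 85.3
dist mm 26.2 total tool [0.18 0.02 2.61] turn -0.1
[0.18, 0.02, 2.61] -0.14
(630, 564, 3)
```

View pics/h5.png

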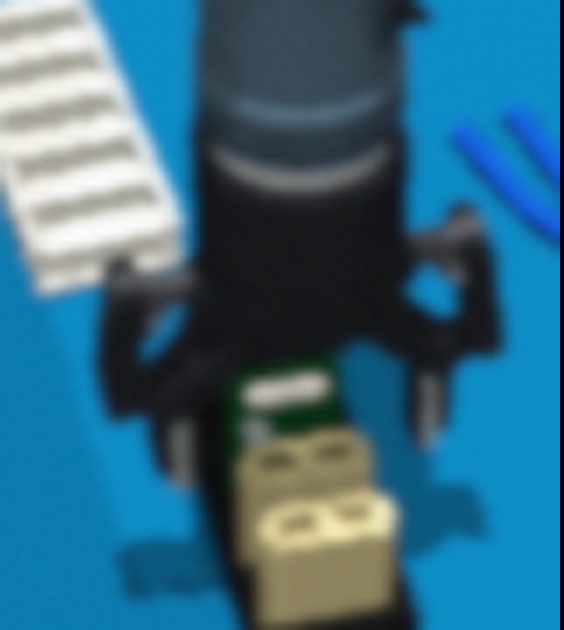

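Emit:
play_rows --pt "0.15 0 0.8 0 -1" --pt "0 0 1 0 -1" --pt "0 0 0.5 0 -1" --pt "0 0 0.2 0 -1" --pt "0 0 0 0 1"

```text
t: 25.52
ee_pos: [0.6016, -0.215, 0.0299]
eef_rot: [-2.625, -1.723, 0.003]
wrist_force: [0.3, -0.2, -0.5]
grip_width: 0.0757
```

Emit:
play_rows --pt "0 0 0 0 1" --pt "0 0 0 0 1" --pt "0 0 0 0 1" --pt "0 0 0 0 1" --pt "0 0 0 0 1"

```text
t: 25.93
ee_pos: [0.6032, -0.2157, 0.032]
eef_rot: [2.626, 1.723, 0.001]
wrist_force: [0.8, 0.4, 0.5]
grip_width: 0.049
```

```bash
python3 -c "
from h import *
state()
shot('g3',None,(230,180,310,270),7)
"
```

```text
t25.93 p [ 603.2 -215.7   32. ] xdir 66.56 tilt [ 0.001 -0.    -1.   ] F [0.8 0.4 0.5] w 49.0
(630, 564, 3)
```

View pics/g3.png

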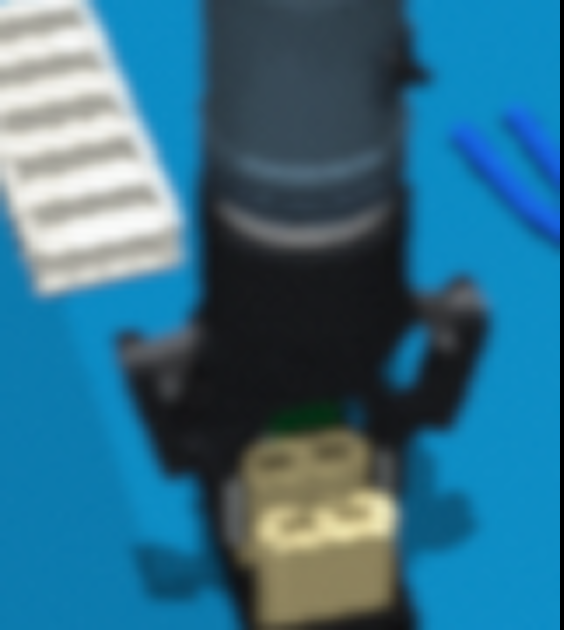

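Emit:
play_rows --pt "0 0 -0.8 0 1" --pt "0 0 -1.5 0 1" --pt "0 0 -2.5 0 1" --pt "0 0 -2.5 0 1" --pt "0 0 -2.7 0 1"

```text
t: 26.4
ee_pos: [0.6017, -0.2152, 0.133]
eef_rot: [-2.625, -1.722, 0.002]
wrist_force: [0.8, -0.4, 0.1]
grip_width: 0.049
```

```bash
python3 -c "
from h import *
go(532,192.5,132,88.15,15)"
```

```text
t26.40 p [ 601.7 -215.2  133. ] xdir 66.54 tilt [-0.002  0.001 -1.   ] F [ 0.8 -0.4  0.1] w 49.0
dist mm 413.6 total tool [ 34.62 -22.63   0.14] turn -21.6
[2.31, -1.51, 0.01] -1.44
[2.35, -1.45, 0.01] -1.44
[2.38, -1.39, 0.01] -1.44
[2.42, -1.33, 0.01] -1.44
[2.45, -1.27, 0.01] -1.44
[2.48, -1.21, 0.01] -1.44
[2.51, -1.14, 0.01] -1.44
[2.54, -1.08, 0.01] -1.44
[2.56, -1.02, 0.01] -1.44
[2.59, -0.95, 0.01] -1.44
[2.61, -0.89, 0.01] -1.44
[2.63, -0.82, 0.01] -1.44
[2.65, -0.75, 0.01] -1.44
[2.67, -0.69, 0.01] -1.44
[2.69, -0.62, 0.01] -1.44
```

Emit:
play_rows --pt "2.3 -1.5 0 -1.4 1" --pt "2.3 -1.4 0 -1.4 1" --pt "2.4 -1.4 0 -1.4 1" --pt "2.4 -1.3 0 -1.4 1" --pt "2.4 -1.3 0 -1.4 1"

```text
t: 26.82
ee_pos: [0.5792, -0.0794, 0.1329]
eef_rot: [-2.515, -1.882, -0.001]
wrist_force: [-0.2, 0.5, -0.2]
grip_width: 0.0488
```

Emit:
play_rows --pt "2.5 -1.2 0 -1.5 1" --pt "2.5 -1.1 0 -1.5 1" --pt "2.5 -1.1 0 -1.5 1" --pt "2.6 -1 0 -1.5 1" --pt "2.6 -1 0 -1.5 1"

```text
t: 27.23
ee_pos: [0.5562, 0.0565, 0.1328]
eef_rot: [-2.387, -2.042, -0.001]
wrist_force: [0.8, -0.1, 0.3]
grip_width: 0.0491
```

Emit:
play_rows --pt "2.6 -0.9 0 -1.4 1" --pt "2.6 -0.8 0 -1.4 1" --pt "2.7 -0.8 0 -1.4 1" --pt "2.7 -0.7 0 -1.4 1" --pt "2.7 -0.6 0 -1.5 1"

```text
t: 27.65
ee_pos: [0.5325, 0.1928, 0.1328]
eef_rot: [-2.256, -2.186, -0.0]
wrist_force: [0.1, 0.4, -0.1]
grip_width: 0.049
```

Emit:
play_rows --pt "0 0 0.6 0 1" --pt "0 0 0.8 0 1" --pt "0 0 0.8 0 1" --pt "0 0 0 0 1" --pt "0 0 0 0 1"

```text
t: 28.07
ee_pos: [0.5327, 0.1893, 0.1087]
eef_rot: [2.26, 2.182, -0.004]
wrist_force: [0.0, 0.9, -0.6]
grip_width: 0.0488
```

```bash
python3 -c "
from h import *
go(532,192.3,60,88.15,1)
shot('f9',(165,140,215,215),(335,150,400,210),8)"
```

```text
t28.07 p [532.7 189.3 108.7] xdir 87.97 tilt [-0.002 -0.002 -1.   ] F [ 0.   0.9 -0.6] w 48.8
dist mm 48.8 total tool [ 0.31 -0.07  4.87] turn -0.2
[0.31, -0.07, 4.87] -0.18
(600, 928, 3)
```

View pics/f9.png

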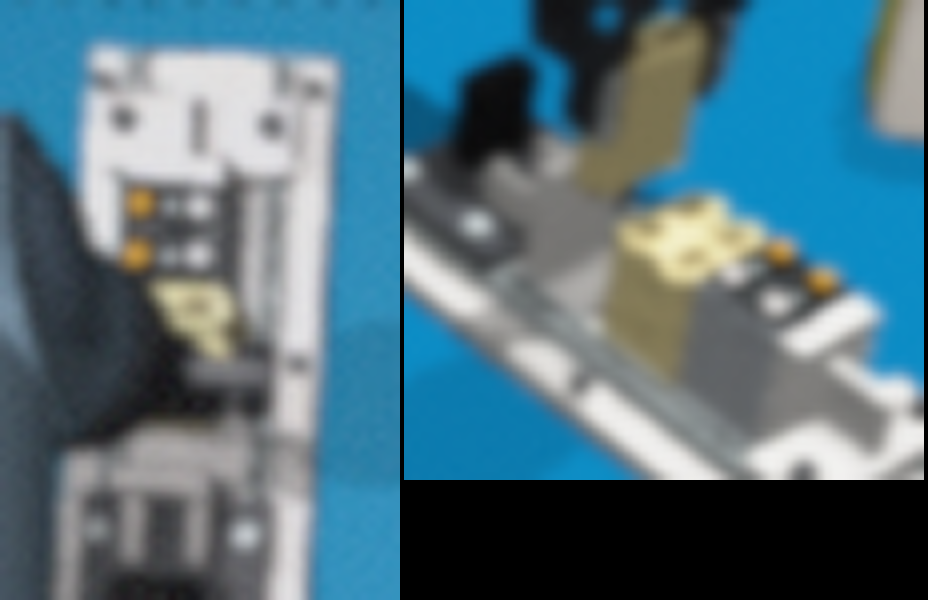

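Emit:
play_rows --pt "0.1 -0.2 0.4 -0.2 1" --pt "0 0 0.8 0 1" --pt "0 0 0.8 0 1" --pt "0 0 0.6 0 1" --pt "0 0 0.4 0 1"

```text
t: 28.58
ee_pos: [0.5302, 0.1926, 0.0779]
eef_rot: [-2.252, -2.189, 0.003]
wrist_force: [-0.1, -0.0, 0.1]
grip_width: 0.0492
```

Emit:
play_rows --pt "0 0 0.4 0 1" --pt "0 0 0 0 1" --pt "0 0 0 0 1" --pt "0 0 0 0 1" --pt "0 0 0 0 1"

```text
t: 29.0
ee_pos: [0.5316, 0.193, 0.0759]
eef_rot: [2.253, 2.189, 0.001]
wrist_force: [-0.4, 0.8, 0.4]
grip_width: 0.0488
```

```bash
python3 -c "
from h import *
go(531,192.3,42,88.15,1)
shot('f10',(165,140,215,215),(335,150,400,210),8)"
```

```text
t29.00 p [531.6 193.   75.9] xdir 88.36 tilt [ 0.001  0.    -1.   ] F [-0.4  0.8  0.4] w 48.8
dist mm 33.9 total tool [-0.08 -0.06  3.39] turn 0.2
[-0.08, -0.06, 3.39] 0.21
(600, 928, 3)
```

View pics/f10.png

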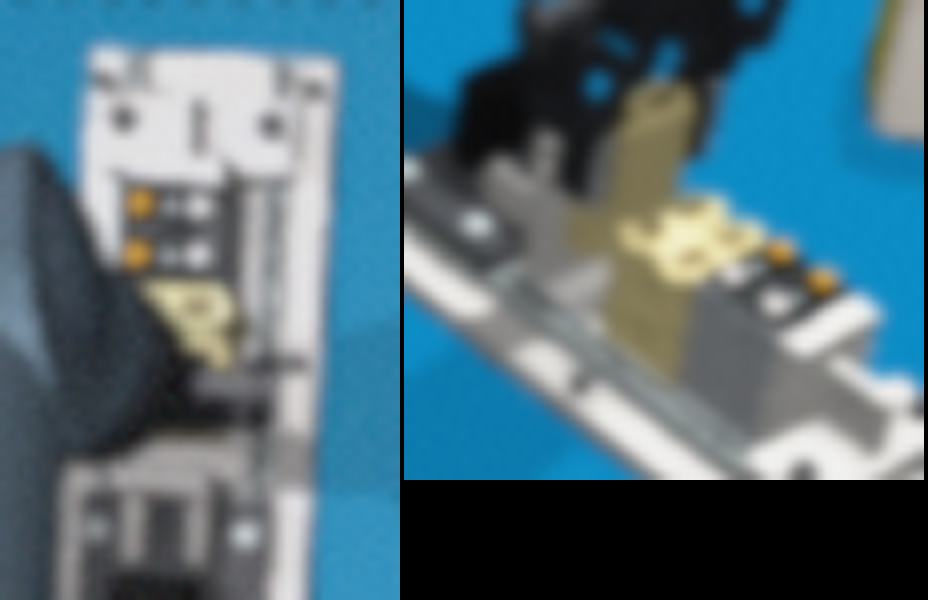

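Emit:
play_rows --pt "-0.1 0 0.6 0.2 1" --pt "0 0 0.8 0 1" --pt "0 0 0.7 0 1" --pt "0 0 0.6 0 1" --pt "0 0 0.3 0 1"

```text
t: 29.52
ee_pos: [0.5305, 0.1922, 0.0442]
eef_rot: [-2.256, -2.185, 0.002]
wrist_force: [-0.1, 0.9, -0.5]
grip_width: 0.0487
```

Emit:
play_rows --pt "0 0 0.2 0 1" --pt "0 0 0.1 0 1" --pt "0 0 0 0 1" --pt "0 0 0 0 1" --pt "0 0 0 0 1"

```text
t: 29.93
ee_pos: [0.531, 0.1921, 0.0425]
eef_rot: [-2.257, -2.185, -0.0]
wrist_force: [-0.9, 0.3, -1.0]
grip_width: 0.0487
```

Emit:
play_rows --pt "0 0 0.2 0 1" --pt "0 0 0.15 0 1" --pt "0 0.1 0.05 0 1" --pt "0 0.1 0 0 1" --pt "0 0.1 0 0 1"

```text
t: 30.35
ee_pos: [0.5338, 0.192, 0.0383]
eef_rot: [-2.256, -2.185, 0.001]
wrist_force: [-1.0, 1.0, -0.1]
grip_width: 0.0489
```

Emit:
play_rows --pt "0 0.1 0.02 0 1" --pt "0 0.1 0 0 1" --pt "0 0.1 0 0 1" --pt "0 0 0 0 1" --pt "0 0 0 0 1"

```text
t: 30.77
ee_pos: [0.5373, 0.192, 0.0382]
eef_rot: [2.257, 2.186, 0.001]
wrist_force: [-0.9, 3.1, -1.4]
grip_width: 0.0489
```

Emit:
play_rows --pt "0 0.1 0 0 1" --pt "0 0 0 0 1" --pt "0 0.1 0 0 1" --pt "0 0 0 0 1" --pt "0 0 0 0 1"

```text
t: 31.18
ee_pos: [0.5389, 0.1919, 0.0382]
eef_rot: [-2.256, -2.185, 0.0]
wrist_force: [-1.6, 2.2, -0.1]
grip_width: 0.0484
```

Emit:
play_rows --pt "0.05 0.1 0 0 1" --pt "0 0.1 0 0 1" --pt "0 0 0 0 1" --pt "0 0 0 0 1" --pt "0 0 0 0 1"

```text
t: 31.6
ee_pos: [0.539, 0.1919, 0.038]
eef_rot: [-2.255, -2.184, 0.006]
wrist_force: [-5.6, 2.3, 3.0]
grip_width: 0.0491
```

```bash
python3 -c "
from h import *
state()
shot('f11',(165,140,215,215),(335,150,400,210),8)
state()"
```

```text
t31.60 p [539.  191.9  38. ] xdir 88.18 tilt [-0.005 -0.001 -1.   ] F [-5.6  2.3  3. ] w 49.1
(600, 928, 3)
t31.70 p [539.  191.9  37.9] xdir 88.18 tilt [-0.005 -0.001 -1.   ] F [-4.8  1.7  2.1] w 49.0
```

View pics/f11.png

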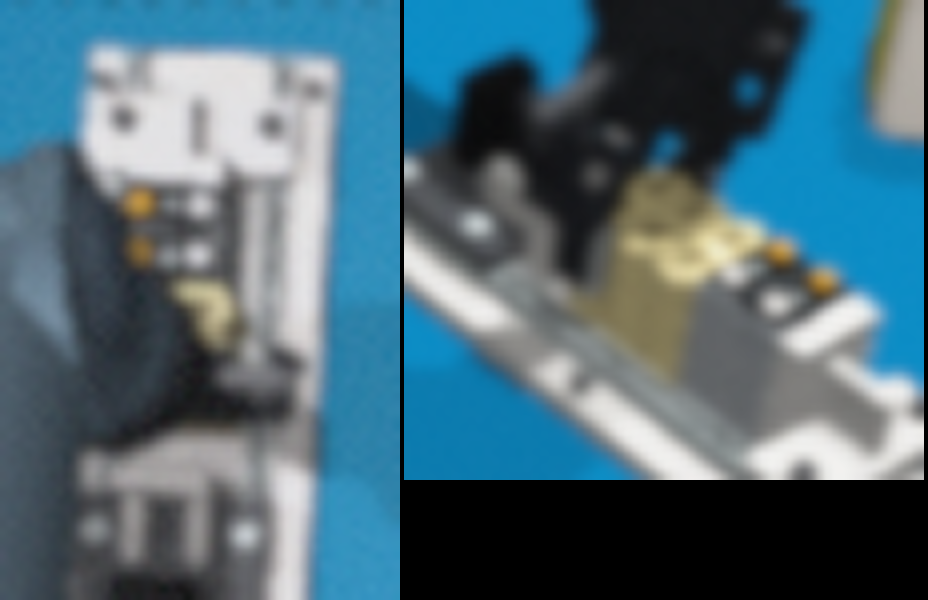

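Emit:
play_rows --pt "0 -0.2 0 0 1" --pt "0 0 0 0 -1" --pt "0 0 0 0 -1" --pt "0 0 0 0 -1" --pt "0 0 0 0 -1"

```text
t: 32.12
ee_pos: [0.5401, 0.1914, 0.0386]
eef_rot: [2.257, 2.184, 0.001]
wrist_force: [-0.4, -0.0, -0.4]
grip_width: 0.0856
```

Emit:
play_rows --pt "0 0 0 0 -1" --pt "0 0 -0.6 0 -1" --pt "0 0 -2.5 0 -1" --pt "0 0 -3 0 -1" --pt "0 0 -3.3 0 -1"

```text
t: 32.53
ee_pos: [0.538, 0.1914, 0.1324]
eef_rot: [-2.257, -2.185, 0.005]
wrist_force: [0.7, -0.7, 0.7]
grip_width: 0.0856
```

```bash
python3 -c "
from h import *
go(418,196,130,88.15,1)
shot('f12',(165,140,215,215),(335,150,400,210),8)"
```

```text
t32.53 p [538.  191.4 132.4] xdir 88.15 tilt [-0.003 -0.002 -1.   ] F [ 0.7 -0.7  0.7] w 85.6
dist mm 120.1 total tool [  0.07 -12.01   0.27] turn -0.0
[0.07, -12.01, 0.27] -0.0
(600, 928, 3)
```

View pics/f12.png

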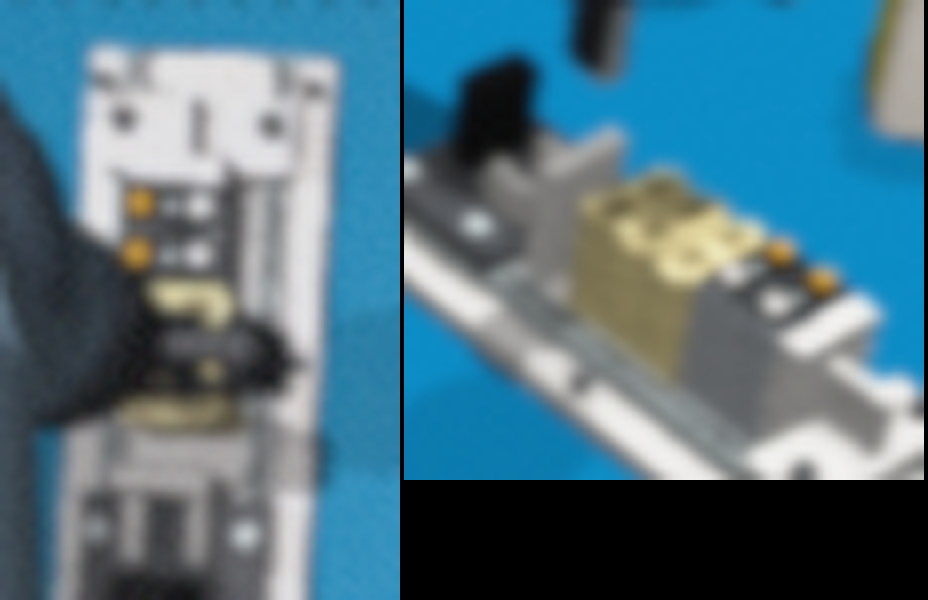

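Emit:
play_rows --pt "0 -2 -0.3 0 1" --pt "0 -2.6 0 0 1" --pt "0 -2.6 0 0 1" --pt "0 -2.6 0 0 1" --pt "0 -2.2 0 0 1"

```text
t: 33.05
ee_pos: [0.4173, 0.1957, 0.135]
eef_rot: [-2.256, -2.185, 0.001]
wrist_force: [0.2, 0.1, -0.5]
grip_width: 0.0258
```

Emit:
play_rows --pt "0 0 0 0 1" --pt "0 0 0 0 1" --pt "0 0 0 0 1" --pt "0 0 0 0 1" --pt "0 0 0 0 1"

```text
t: 33.47
ee_pos: [0.4206, 0.1959, 0.1356]
eef_rot: [2.257, 2.184, 0.002]
wrist_force: [-0.7, 0.2, -0.3]
grip_width: 0.0002
```

```bash
python3 -c "
from h import *
go(418,196,56,88.15,1)
shot('p1',(165,150,215,235),(315,130,385,200),7)"
```

```text
t33.47 p [420.6 195.9 135.6] xdir 88.09 tilt [ 0.001  0.    -1.   ] F [-0.7  0.2 -0.3] w 0.2
dist mm 79.6 total tool [-0.   -0.27  7.96] turn -0.1
[-0.0, -0.27, 7.96] -0.06
(595, 848, 3)
```

View pics/p1.png

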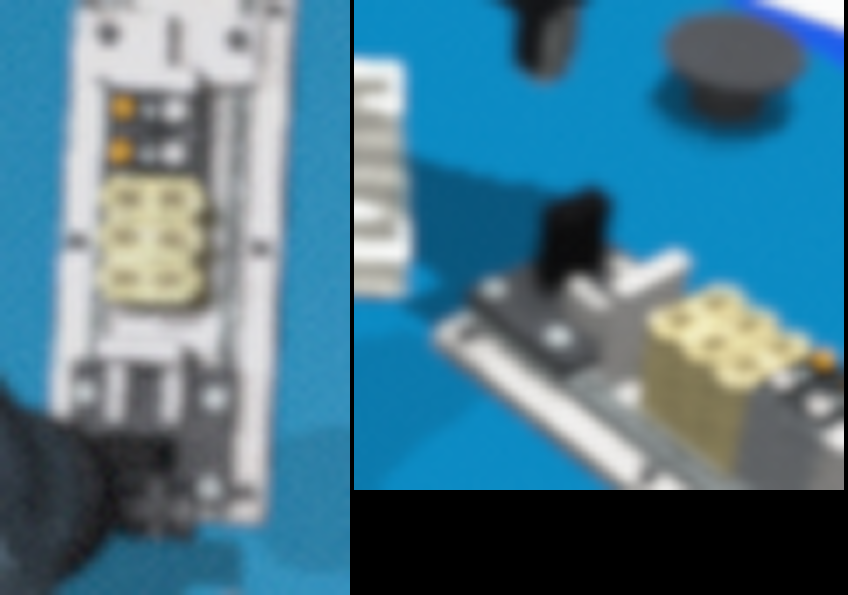

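Emit:
play_rows --pt "0 -0.2 1 0 1" --pt "0 0 1.5 0 1" --pt "0 0 1.5 0 1" --pt "0 0 1.5 0 1" --pt "0 0 1.2 0 1"

```text
t: 33.98
ee_pos: [0.4165, 0.1956, 0.0665]
eef_rot: [-2.257, -2.185, 0.003]
wrist_force: [-0.7, -0.4, 0.6]
grip_width: 0.0001
```

Emit:
play_rows --pt "0 0 0.8 0 1" --pt "0 0 0.5 0 1" --pt "0 0 0 0 1" --pt "0 0 0 0 1" --pt "0 0 0 0 1"

```text
t: 34.4
ee_pos: [0.4178, 0.1964, 0.0558]
eef_rot: [2.257, 2.185, 0.002]
wrist_force: [-0.4, -0.2, 0.3]
grip_width: -0.0004
```

```bash
python3 -c "
from h import *
go(432,195.5,56,88.15,1)
shot('p2',(165,150,215,235),(315,130,385,200),7)"
```

```text
t34.40 p [417.8 196.4  55.8] xdir 88.16 tilt [ 0.001  0.001 -1.   ] F [-0.4 -0.2  0.3] w -0.4
dist mm 14.2 total tool [-0.04  1.42 -0.02] turn 0.0
[-0.04, 1.42, -0.02] 0.01
(595, 848, 3)
```

View pics/p2.png

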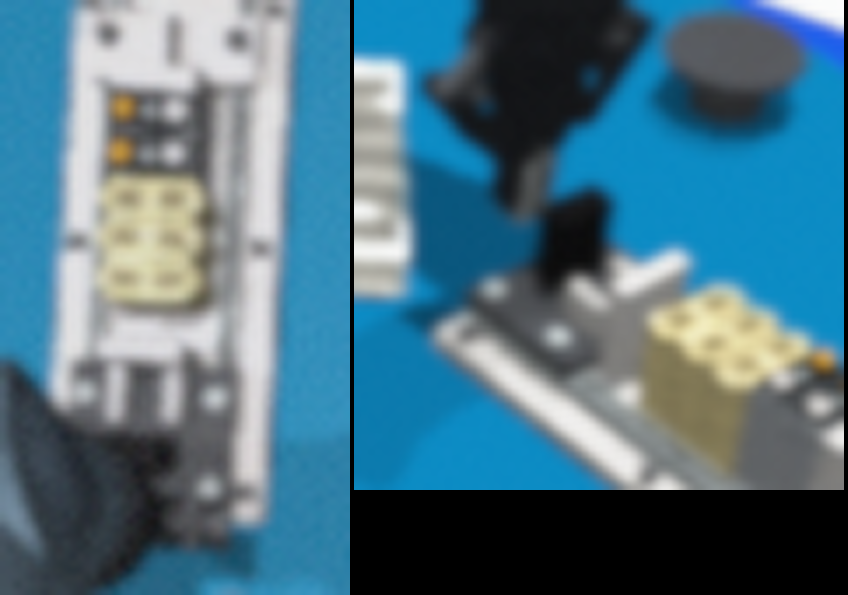

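Emit:
play_rows --pt "0 0.4 0 0 1" --pt "0 0.4 0 0 1" --pt "0 0.4 0 0 1" --pt "0 0.3 0 0 1" --pt "0 0.3 0 0 1"

```text
t: 34.92
ee_pos: [0.4351, 0.1956, 0.0553]
eef_rot: [-2.256, -2.185, 0.001]
wrist_force: [-2.1, 0.1, 1.5]
grip_width: -0.0
```

Emit:
play_rows --pt "0 0.2 0 0 1" --pt "0 0.2 0 0 1" --pt "0 0.2 0 0 1" --pt "0 0.2 0 0 1" --pt "0 0.2 0 0 1"

```text
t: 35.33
ee_pos: [0.445, 0.1952, 0.0551]
eef_rot: [-2.256, -2.185, 0.001]
wrist_force: [-2.1, 0.1, 0.3]
grip_width: 0.0002
```

```bash
python3 -c "
from h import *
shot('p3',(165,150,215,235),(315,130,385,200),7)
state()"
```

```text
(595, 848, 3)
t35.43 p [445.6 195.2  55.2] xdir 88.15 tilt [ 0.001 -0.    -1.   ] F [ 0.  -0.9  0. ] w 0.2
```

View pics/p3.png

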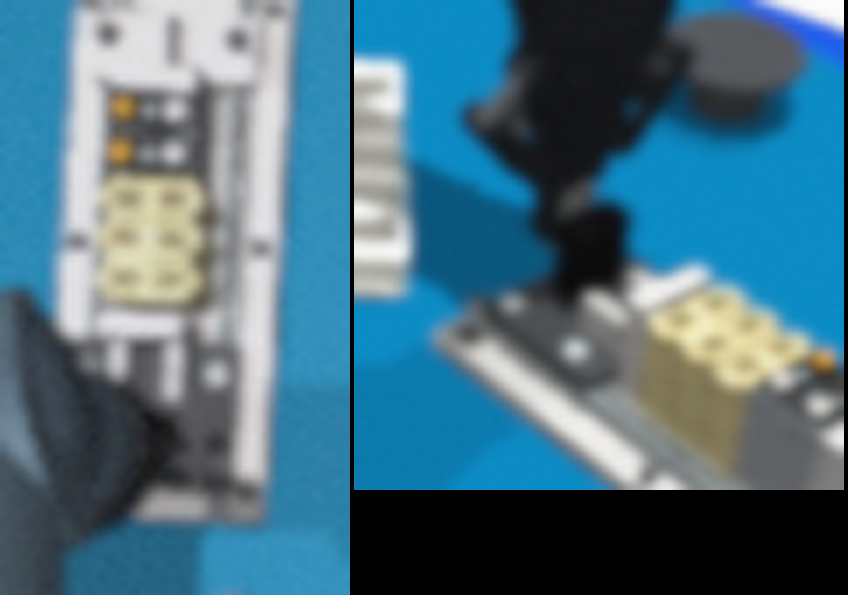

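The plate slides with about 2 N of push. It has moved roughly 10 mm and a few mm remain. I'll continue in small steps.

Emit:
play_rows --pt "0 0.15 0 0 1" --pt "0 0.15 0 0 1" --pt "0 0.1 0 0 1" --pt "0 0 0 0 1" --pt "0 0 0 0 1"

```text
t: 35.85
ee_pos: [0.4494, 0.195, 0.0552]
eef_rot: [2.257, 2.185, 0.0]
wrist_force: [-0.7, 0.6, -0.9]
grip_width: -0.0003
```

Emit:
play_rows --pt "0 0.1 0 0 1" --pt "0 0.1 0 0 1" --pt "0 0 0 0 1" --pt "0 0 0 0 1" --pt "0 0 0 0 1"

```text
t: 36.27
ee_pos: [0.4513, 0.1949, 0.0553]
eef_rot: [2.257, 2.185, 0.0]
wrist_force: [-1.5, -0.4, -0.5]
grip_width: -0.0002
```

Emit:
play_rows --pt "0 0.1 0 0 1" --pt "0 0.1 0 0 1" --pt "0 0 0 0 1" --pt "0 0 0 0 1" --pt "0 0 0 0 1"

```text
t: 36.68
ee_pos: [0.4529, 0.1948, 0.0552]
eef_rot: [-2.257, -2.185, 0.001]
wrist_force: [-2.1, -0.0, 1.0]
grip_width: -0.0002
```

Emit:
play_rows --pt "0 0.1 0 0 1" --pt "0 0.1 0 0 1" --pt "0 0 0 0 1" --pt "0 0 0 0 1" --pt "0 0 0 0 1"

```text
t: 37.1
ee_pos: [0.4529, 0.1949, 0.055]
eef_rot: [-2.254, -2.184, 0.006]
wrist_force: [-5.4, 0.1, 4.4]
grip_width: 0.0001
```

Emit:
play_rows --pt "0 0.1 0 0 1" --pt "0 0.1 0 0 1" --pt "0 0 0 0 1" --pt "0 0 0 0 1" --pt "0 0 0 0 1"

```text
t: 37.52
ee_pos: [0.4529, 0.1948, 0.0546]
eef_rot: [-2.252, -2.183, 0.011]
wrist_force: [-9.2, 0.5, 6.8]
grip_width: -0.0003
```

Emit:
play_rows --pt "0 0.1 0 0 1" --pt "0 0.1 -0.05 0 1" --pt "0 0.1 0 0 1" --pt "0 0.1 -0.05 0 1" --pt "0 0 0 0 1"

```text
t: 37.93
ee_pos: [0.4528, 0.1948, 0.0545]
eef_rot: [-2.247, -2.181, 0.022]
wrist_force: [-14.1, 1.1, 8.2]
grip_width: 0.0002
```

Emit:
play_rows --pt "0 0.1 0 0 1" --pt "0 0.1 -0.05 0 1" --pt "0 0 0 0 1" --pt "0 0 0 0 1" --pt "0 0 0 0 1"

```text
t: 38.35
ee_pos: [0.4527, 0.1947, 0.0545]
eef_rot: [-2.245, -2.18, 0.027]
wrist_force: [-17.8, 1.9, 9.8]
grip_width: 0.0003
```

```bash
python3 -c "
from h import *
shot('p4',(165,130,215,235),(315,130,415,220),5)
state()"
```

```text
(525, 758, 3)
t38.45 p [452.7 194.7  54.5] xdir 88.32 tilt [-0.021 -0.003 -1.   ] F [-17.2   1.3  10. ] w 0.0
```

View pics/p4.png

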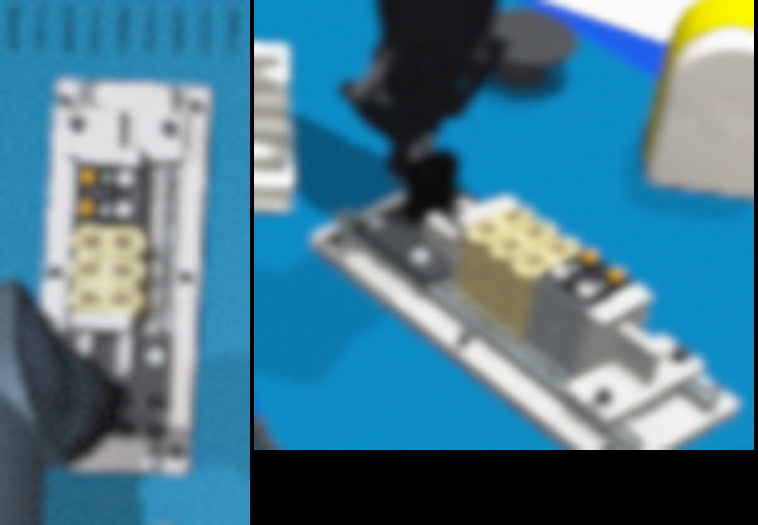

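Emit:
play_rows --pt "0 0.1 0 0 1" --pt "0 0.1 -0.05 0 1" --pt "0 0.1 0 0 1" --pt "0 0 0 0 1" --pt "0 0 0 0 1"

```text
t: 38.87
ee_pos: [0.4526, 0.1947, 0.0546]
eef_rot: [-2.241, -2.178, 0.035]
wrist_force: [-22.1, 1.1, 13.7]
grip_width: 0.0003
```

Emit:
play_rows --pt "0 0 0 0 1" --pt "0 0 0 0 1" --pt "0 0 0 0 1" --pt "0 0 0 0 1" --pt "0 0 0 0 1"

```text
t: 39.28
ee_pos: [0.4526, 0.1947, 0.0546]
eef_rot: [-2.241, -2.178, 0.035]
wrist_force: [-21.9, 0.8, 13.9]
grip_width: -0.0002
```

```bash
python3 -c "
from h import *
state()
shot('end',(90,130,390,280),(150,120,450,290),1.3)
shot('end2',(165,130,215,235),(240,190,310,290),6)
state()"
```

```text
t39.28 p [452.6 194.7  54.6] xdir 88.37 tilt [-0.027 -0.004 -1.   ] F [-21.9   0.8  13.9] w -0.2
(221, 788, 3)
(630, 728, 3)
t39.48 p [452.6 194.7  54.6] xdir 88.36 tilt [-0.027 -0.004 -1.   ] F [-21.7   1.1  13.7] w -0.3
```

View pics/end.png

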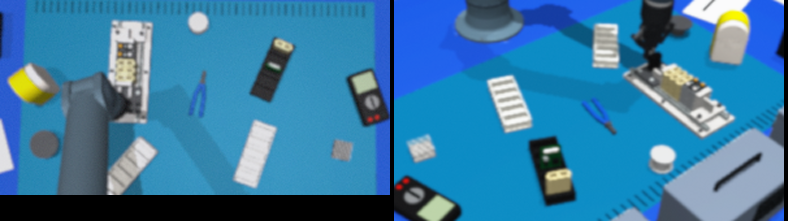

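View pics/end2.png

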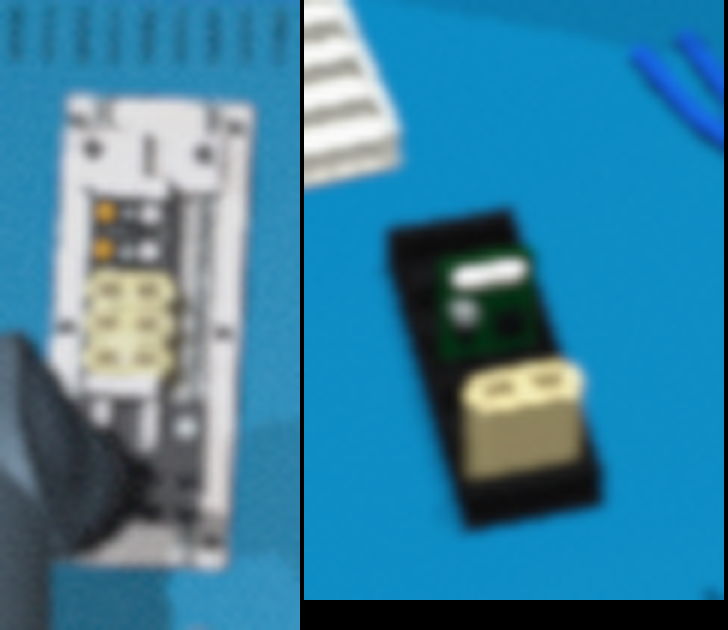

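The plate is against three flush fillers and the push is steady at about 22 N. The fourth filler and the board still stand in the rack, and the bystanders are where they were, so I'm handing in.

```bash
python3 -c "
from h import *
print(manip.sign_off()); state()"
```

```text
the job is handed in; nothing more can be done
None
the job is handed in; nothing more can be done
```

The pack is clamped and handed in at about 39.5 s. Three filler blocks stand upright between the cells and the pressure plate, and the shut gripper is still pushing on the handle.

- **Fillers needed:** I measured the gap from the plate fully back to the nearer cell at 78 to 82 mm. Two fillers would have left 38 to 42 mm, more than the plate's 33 mm of travel, so three were needed. I did not test this by pushing with only two in.
- **Clamping:** After about 17 mm of travel the plate stopped on the fillers, well short of the dead stop. The push then held steady at about 22 N for the last half second and more. There was also about 14 N of vertical force, from the fingers pressing down on the handle, and the tool had tilted about 1.5°.
- **Last pictures:** The three fillers stand in line against the cells, with the plate on the last one. The fourth filler and the circuit board are still upright in the black rack, and the other items on the bench look unmoved.
- **Disagreement:** The two cameras differed by up to about 5 mm on where the fixture and rack were. I worked from averages, checked against blocks held in the gripper, and pushed each filler up until the wrist force showed contact.

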